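Change the cassettes in the cell-culture rocker

TASK

Stop the rocker first: turn its dial back until the pointer is at zero, before you pull out any cassette. Then lay every used cassette flat in the aluminium tray and slide every fresh cassette from the mat fully home into a slot of its own, fin outwards; last of all, throw the clamp lever fully over, away from you. Leave the jar on the mat standing where it is.

Things in the scene. Friction and masses are not known exactly. Their poses are not given: they have to be found in the camera images.
- rocker: white cassette rocker 254 wide (y), 52 high; three slots side by side (67 wide, 12.5 high, 64 deep) in its front face. Origin on the table under the middle of that face; +x points into the slots. A deck 6 high, level with the slot floors, lies before it (x -130 to 0); flared lead-ins 20 long, 10 high at each mouth. Loaded cassettes' fins stay outside
- dial (a joint): angle of the speed dial on the rocker's roof, rad: 0 = white pointer at the thick black zero mark (towards the robot, rocker's -x); positive = turned clockwise seen from above; range -0.7 to 2.9, no stop at zero, stays where it is left
- dial_grip (a point): on the dial's axis at gripping height, 78 above the table; turns with the dial, its x axis is where the pointer (white line) points. The grip is a bar 50 long along this x, 13 thick, its top 14 above this point, its foot (a 52 diameter disc) 16 below
- lever (a joint): angle of the black clamp lever on the rocker's roof: 0 = leaning 0.5 rad towards the robot (open), 1.0 = thrown over away from the robot (clamped); stays where it is left
- lever_tip (a point): tip of the clamp lever, which is 65 long and swings in the rocker's x-z plane
- tray: open aluminium tray 170 (x) x 220 (y) x 25 high, wall 4; origin under its centre, fixed; used cassettes go here
- tray_in (a point): centre of the tray's inner floor
- mat: thin grey mat 270 x 225, flat on the table, on which the fresh cassettes lie at the start; origin at its centre
- bay0 (a point): where the origin of a fully home cassette lies in slot 0 (slots are numbered from the rocker's -y side, 80 apart): 12 inside the front face, on the slot floor, 6 above the table; axes as the rocker's
- bay1 (a point): where the origin of a fully home cassette lies in slot 1 (slots are numbered from the rocker's -y side, 80 apart): 12 inside the front face, on the slot floor, 6 above the table; axes as the rocker's
- bay2 (a point): where the origin of a fully home cassette lies in slot 2 (slots are numbered from the rocker's -y side, 80 apart): 12 inside the front face, on the slot floor, 6 above the table; axes as the rocker's
- used0: used cassette, starts fully home in slot 0 (may be absent): flat white slab 104 (x) x 64 (y) x 10 thick, clear window; origin at the centre of its underside. Upright grey fin on top near the rear, 28 long (x) x 12 thick (y), centre at x = -36, from 10 to 46 above the origin: grip it there. Front (+x) edge enters the slot; about 160 g
- used1: used cassette, starts fully home in slot 1 (may be absent): flat white slab 104 (x) x 64 (y) x 10 thick, clear window; origin at the centre of its underside. Upright grey fin on top near the rear, 28 long (x) x 12 thick (y), centre at x = -36, from 10 to 46 above the origin: grip it there. Front (+x) edge enters the slot; about 160 g
- used2: used cassette, starts fully home in slot 2 (may be absent): flat white slab 104 (x) x 64 (y) x 10 thick, clear window; origin at the centre of its underside. Upright grey fin on top near the rear, 28 long (x) x 12 thick (y), centre at x = -36, from 10 to 46 above the origin: grip it there. Front (+x) edge enters the slot; about 160 g
- fresh0: fresh cassette, starts on the mat (may be absent): flat white slab 104 (x) x 64 (y) x 10 thick, clear window; origin at the centre of its underside. Upright grey fin on top near the rear, 28 long (x) x 12 thick (y), centre at x = -36, from 10 to 46 above the origin: grip it there. Front (+x) edge enters the slot; about 160 g
- fresh1: fresh cassette, starts on the mat (may be absent): flat white slab 104 (x) x 64 (y) x 10 thick, clear window; origin at the centre of its underside. Upright grey fin on top near the rear, 28 long (x) x 12 thick (y), centre at x = -36, from 10 to 46 above the origin: grip it there. Front (+x) edge enters the slot; about 160 g
- fresh2: fresh cassette, starts on the mat (may be absent): flat white slab 104 (x) x 64 (y) x 10 thick, clear window; origin at the centre of its underside. Upright grey fin on top near the rear, 28 long (x) x 12 thick (y), centre at x = -36, from 10 to 46 above the origin: grip it there. Front (+x) edge enters the slot; about 160 g
- jar: small closed jar, 48 diameter, 55 high, standing among the fresh cassettes; leave alone; origin at the centre of its underside
Not all that is in view belongs to the job. Leave any orange or red look-alike of the used1 alone.

How it is judged:
By the outcome, as a careful person would: the job done as asked, in the order asked, and still so for the second after the job is handed in, with the robot touching nothing.
Of used0, used1, used2 only 1 to 2 are there at a start; the rules pass over those that are not, and their reading is None.
Of fresh0, fresh1, fresh2 only 2 to 3 are there at a start; the rules pass over those that are not, and their reading is None.
At some moment in a run one of fresh0, fresh1, fresh2 may be knocked a few centimetres aside while the robot is not near it.
Once in a run the grip may slacken for a moment while it holds something.
It also fails if it takes over 210 s, if anything falls off the work surface, if the arm or the gripper's body presses on something with over 40 N, if the wrist force passes 120 N, or if a joint passes its speed limit or range.

ROBOT

A 6-joint arm with a two-finger parallel gripper is mounted at the origin on the work surface. World frame = base frame: x ahead of the robot, y to its left, z up, the work surface at z = 0. Lengths are in m, angles in rad, forces in N, time in s.
With the tool pointing down it reaches from about 0.325 to 0.85 m from the base axis. Payload 4.4 kg.
Tool frame: the origin (TCP) lies on the centre line of the jaws, within the pads' length; the fingertips stand 14 mm ahead of it and the grasp point (between the pads) lies 5 mm behind it; z points along the fingers, y is the direction in which the jaws open and shut (so a half turn about z gives the same grasp; the last joint's range is limited). The gripper opens to 94 mm and grips with 3 to 60 N. Pads are 16 mm wide; open, the fingers measure 119 mm over their backs; the gripper's body (75 mm by 177 mm) begins 78 mm behind the grasp point.
Start: joints at [0.98, 0.207, 1.542, -0, 1.393, -0.15], TCP at [0.245, 0.52, 0.181] pointing down, gripper open.
Joint ranges: [-2.73, 2.73], [-0.86, 2.22], [0.23, 2.46], [-1.11, 4.25], [0.08, 2.63], [-2.82, 2.82]. Speed limits (rad/s): [2.79, 2.79, 3.14, 3.14, 3.14, 3.14].

INTERFACE

Orientations are given as a rotation vector (axis times angle).
In Python, from cell import manip gives the robot as it stands. The module is installed in compiled form; this text tells all that it offers.
- The arm moves only by the tool jog_arm, never from a script. Its argument "steps" is one flat list of numbers, 5 for each row, row after row: the shift along the world's x, y, z in m, then the turn about the world's z in degrees, then the finger opening in m, from 0 to 0.094. A call has 1 to 10 rows; each row is the pose to reach, as a shift and turn from the pose commanded when the call began; what a row does not reach only later rows make up. A row lasts 1/8 s, in which the tool goes at most 62.5 mm and 10.7 degrees, less where a joint would pass 70% of its speed; a pose out of reach is approached as far as the arm can. A call with a gripper value outside its range is refused whole. The fingers move at their own pace and stop on an object; "newtons" is the grip in N (left out, the last holds). Time passes only in rows, so rows that repeat a pose let the fingers close. It gives the time, the measured TCP pose, the force and the opening at its end, in the units of the state.
- manip.state(): the state, without advancing time (a new reading comes with each control period).
- manip.read_camera(name): name is "scene" or "top"; returns a dict with "image" (384x512x3 uint8, red, green, blue), "z_map" (384x512 float32, m along the optical axis (not along the pixel's ray), 0 where there is no reading), "camera_matrix" (3x3 intrinsics, pixels), "R" (3x3) and "t" (3): a world point X has camera coordinates R X + t. Camera axes: x right, y down, z forward; pixel columns grow to the right and rows downward; lengths in m; the calibration is good to about 2 mm. A picture is of the moment at which its call begins.
- manip.hand_in(): hands the job in, once; it reports no verdict.
Trained networks look in the newest picture that a camera, given by its name, has taken for a name from the list of things; names that differ only in an ending like _2 or _b are one class to them, and where a whole thing is asked for, a point or a joint stands for the part that bears it (a point fixed in the world has none). Each returns a list of dicts, best first, with "score" (0 to 1); they miss things now and then, are a little off and sometimes report something else, mostly with a low value. They report only what shows in the picture. A call takes as long as a camera call. They do not tell look-alikes from the thing itself.
- manip.spot_in(thing, camera): "xyz" ([x, y, z] in m, in world coordinates, good to about 4 mm: the middle of the surface that is visible of it).
The state is a dict: "time_s": time; "qpos": joint angles; "qvel": joint speeds; "joint_torque": joint torques, N m; "position": TCP position; "tcp_rot": TCP orientation; "ft_force": force on the tool from outside, world axes, zero at the start; "wrist_torque": the same for the moment, N m; "grip_width": finger opening in m.
Only numpy, scipy, OpenCV 4.12 (cv2) and the standard library are available. Lean on these libraries where they do the work, as an engineer would, in place of code of your own. Each camera call takes 0.05 s, during which the arm holds its last target.

## Working session

There is one attempt and no reset: what is moved stays moved. The work goes in short steps, Python scripts to look and compute and a tool call to move; the robot and the scene stay as the last step left them, time stands still between calls to the robot, and variables do not carry over. Pictures are saved under pics/ and viewed, and the job is handed in when it is done.

Besides the shell and the picture viewer there is one more tool, called after "Emit:" by a JSON object that holds its "method" and its "body", one argument or row to a line. jog_arm: Moves the arm, as the interface text tells. Its arguments: {"type":"object","properties":{"steps":{"type":"array"},"newtons":{"type":"number"}},"required":["steps"]}

```bash
mkdir -p pics; ls
cat > h.py <<'E'
from cell import manip
import numpy as np, cv2
def cap(name,fn=None):
    d=manip.read_camera(name)
    if fn: cv2.imwrite('pics/'+fn,cv2.cvtColor(d['image'],cv2.COLOR_RGB2BGR))
    return d
def pts(d):
    z=d['z_map'];K=d['camera_matrix'];h,w=z.shape
    u,v=np.meshgrid(np.arange(w),np.arange(h))
    c=np.stack([(u-K[0,2])/K[0,0]*z,(v-K[1,2])/K[1,1]*z,z],-1)
    return (c-d['t'])@d['R']
def proj(d,X):
    c=d['R']@np.array(X)+d['t'];p=d['camera_matrix']@c;return p[:2]/p[2]
E
python3 - <<'E'
from h import *
s=manip.state();print(s)
for n in('top','scene'):
    d=cap(n,n+'0.png');print(n,d['R'],d['t'],d['camera_matrix'])
    np.savez(n+'0.npz',**d)
E
```

```text
pics
{'time_s': 0.0, 'qpos': array([ 9.79553282e-01,  2.07410066e-01,  1.54291606e+00, -1.74693157e-05,
        1.39350973e+00, -1.50503375e-01]), 'qvel': array([ 0.00014925, -0.00031805, -0.0005197 , -0.00107416,  0.00110672,
       -0.0012654 ]), 'joint_torque': array([ 1.16552001e-04, -3.70872974e+01, -2.81412649e+01,  6.98703853e-02,
        3.62656522e-02, -1.80866477e-04]), 'position': array([0.24483754, 0.51932735, 0.1797145 ]), 'tcp_rot': array([-0.68654306, -3.06484017,  0.00329299]), 'ft_force': array([ 0.6624543 , -0.17144368, -0.16091278]), 'wrist_torque': array([-0.03731531, -0.00776234,  0.00921455]), 'grip_width': 0.09396940047413485}
top [[ 0.01019502 -0.99988959  0.01081107]
 [-0.98599958 -0.01185176 -0.16632607]
 [ 0.16643584 -0.00896401 -0.98601154]] [-0.01549404  0.50884175  1.00766806] [[397.43938612   0.         253.55729467]
 [  0.         397.43938612 186.54703582]
 [  0.           0.           1.        ]]
scene [[ 0.00345668  0.9999568  -0.00862829]
 [ 0.55154894 -0.00910372 -0.83409285]
 [-0.83413537 -0.00187573 -0.55155658]] [ 0.00222383 -0.17575109  1.82070745] [[462.99130269   0.         267.57133437]
 [  0.         462.99130269 194.41369078]
 [  0.           0.           1.        ]]
```

View pics/top0.png

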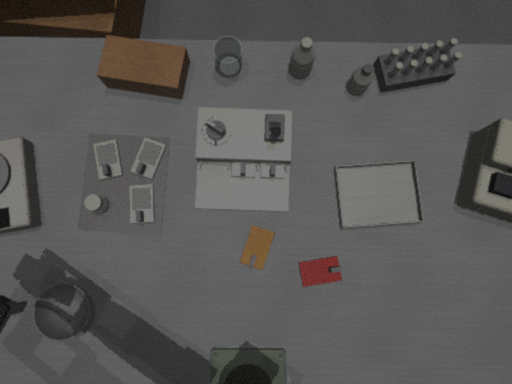

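View pics/scene0.png

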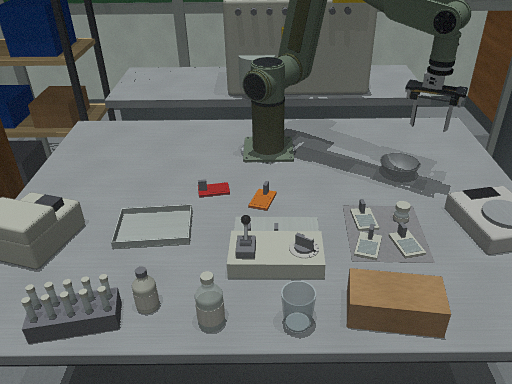

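Run:
```python
from h import *
d=dict(np.load('top0.npz'));im=d['image'][...,::-1]
g=lambda a,s:np.clip(cv2.resize(a,None,fx=s,fy=s,interpolation=cv2.INTER_CUBIC).astype(float)*1.6,0,255).astype(np.uint8)
cv2.imwrite('pics/c1.png',g(im[95:220,185:305],5)[:600])
cv2.imwrite('pics/c2.png',g(im[125:240,70:180],5))
P=pts(d)
def at(u,v):return P[v,u].round(4)
for n in['rocker','dial_grip','lever_tip','tray','mat','used0','fresh0','jar']:
    for r in manip.spot_in(n,'top'):print(n,np.round(r['xyz'],4),round(r['score'],2),proj(d,r['xyz']).round(0))
```

```text
rocker [0.5947 0.0307 0.0472] 0.76 [239. 154.]
dial_grip [0.594  0.028  0.0572] 0.66 [240. 154.]
dial_grip [0.6501 0.0916 0.0617] 0.52 [216. 132.]
dial_grip [0.5604 0.0181 0.0183] 0.36 [243. 169.]
lever_tip [ 0.6346 -0.0599  0.1418] 0.45 [275. 130.]
mat [0.5077 0.3523 0.0024] 0.59 [121. 188.]
used0 [ 0.2938 -0.1862  0.0096] 0.89 [319. 270.]
used0 [ 0.5619 -0.0576  0.0175] 0.83 [271. 169.]
used0 [ 0.355  -0.0207  0.0146] 0.68 [257. 246.]
used0 [0.5598 0.0199 0.0182] 0.6 [243. 170.]
used0 [0.5926 0.0222 0.0515] 0.56 [242. 155.]
fresh0 [0.4639 0.2885 0.0106] 0.86 [143. 204.]
fresh0 [0.588  0.3877 0.0112] 0.62 [109. 158.]
jar [0.4613 0.3975 0.0525] 0.69 [ 96. 202.]
jar [0.5914 0.0262 0.0532] 0.44 [240. 155.]
```

View pics/c1.png

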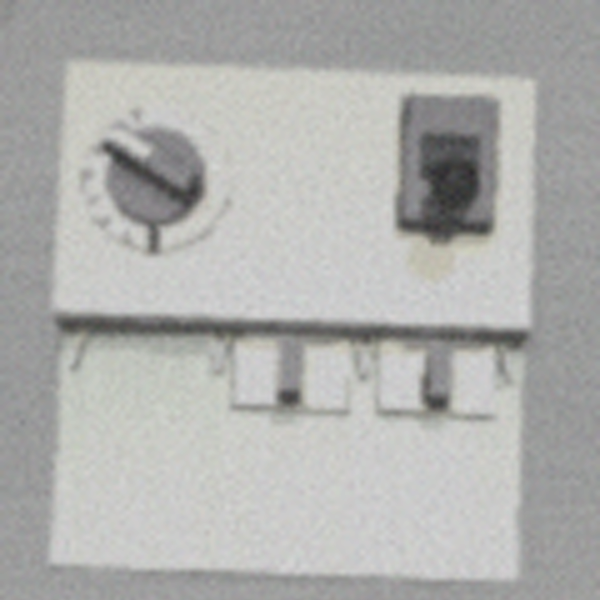

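View pics/c2.png

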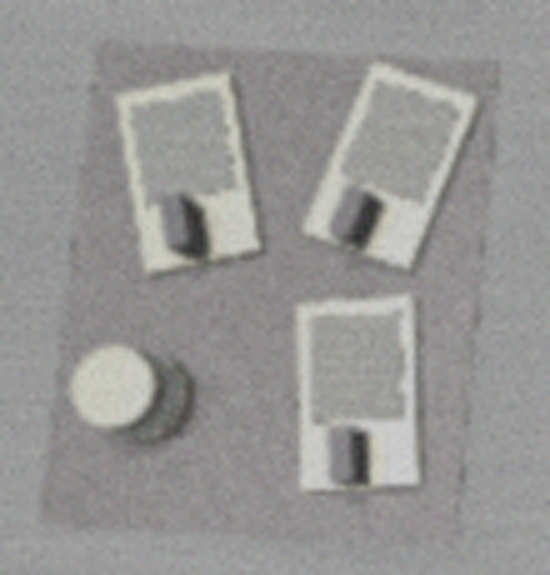

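```bash
cat >> h.py <<'E'
def rect(Q):
    r=cv2.minAreaRect((Q[:,:2]*1000).astype(np.float32));return r
def blobs(P,box,zlo,zhi,minpx=8):
    m=(P[...,0]>box[0])&(P[...,0]<box[1])&(P[...,1]>box[2])&(P[...,1]<box[3])&(P[...,2]>zlo)&(P[...,2]<zhi)
    n,l,st,c=cv2.connectedComponentsWithStats(m.astype(np.uint8),connectivity=8)
    return [(l==i) for i in range(1,n) if st[i,4]>=minpx]
E
python3 - <<'E'
from h import *
for n in('top','scene'):
    d=dict(np.load(n+'0.npz'));P=pts(d)
    print(n)
    for nm,box,lo,hi in[('roof',(.5,.8,-.15,.2),.044,.06),('deck',(.4,.62,-.15,.2),.003,.014),('slotfin',(.5,.61,-.15,.16),.022,.06),('dial',(.6,.72,.04,.14),.07,.11),('lever',(.55,.75,-.12,.0),.065,.2),('matfins',(.38,.65,.22,.46),.03,.075),('traywall',(.35,.65,-.45,-.1),.018,.035),('slab',(.38,.65,.22,.46),.006,.02)]:
        for m in blobs(P,box,lo,hi):
            Q=P[m];r=rect(Q)
            print(nm,m.sum(),'med',np.median(Q,0).round(4),'min',Q.min(0).round(3),'max',Q.max(0).round(3),'rect',np.round(r[0],1),np.round(r[1],1),round(r[2],1))
E
```

```text
top
roof 19 med [0.7799 0.194  0.0532] min [0.766 0.191 0.046] max [0.799 0.199 0.06 ] rect [782.4 194.2] [ 3.8 33.9] 77.1
roof 4034 med [0.6385 0.0232 0.0525] min [ 0.578 -0.109  0.044] max [0.724 0.147 0.06 ] rect [650.8  18. ] [254.4 143.2] 88.8
roof 45 med [0.5562 0.021  0.052 ] min [0.543 0.016 0.045] max [0.571 0.026 0.056] rect [556.9  21.1] [27.3 10.5] 0.3
roof 50 med [ 0.556  -0.0605  0.0518] min [ 0.542 -0.066  0.047] max [ 0.569 -0.055  0.057] rect [555.3 -60.5] [10.8 27. ] 89.6
deck 3608 med [0.5062 0.0372 0.0065] min [ 0.444 -0.11   0.003] max [0.586 0.161 0.014] rect [515.5  25.5] [141.6 271.5] 0.3
deck 31 med [ 0.4047 -0.0125  0.01  ] min [ 0.402 -0.034  0.003] max [ 0.413 -0.004  0.012] rect [407.5 -19.1] [11.3 29.5] 0.4
slotfin 1231 med [0.5923 0.0139 0.0518] min [ 0.576 -0.107  0.022] max [0.61  0.147 0.058] rect [593.5  20. ] [253.1  33.5] 89.8
slotfin 54 med [0.5542 0.0199 0.0514] min [0.543 0.014 0.022] max [0.571 0.026 0.056] rect [556.8  20. ] [10.6 28. ] 85.5
slotfin 65 med [ 0.5551 -0.0581  0.0515] min [ 0.541 -0.066  0.022] max [ 0.569 -0.054  0.057] rect [5
[... 3068 characters left out ...]
 [0.547 0.284 0.032] max [0.578 0.304 0.05 ] rect [561.3 293.3] [11.6 34.3] 69.5
traywall 432 med [ 0.5711 -0.3316  0.0227] min [ 0.404 -0.45   0.018] max [ 0.597 -0.231  0.03 ] rect [ 499.6 -346.2] [181.4 218.1] 4.4
slab 409 med [0.4713 0.2894 0.0104] min [0.413 0.257 0.006] max [0.525 0.327 0.02 ] rect [467.9 292.2] [111.1  64.8] 3.5
slab 60 med [0.482  0.3991 0.0136] min [0.458 0.382 0.007] max [0.49  0.426 0.02 ] rect [477.7 400.2] [47.5 22.3] 65.9
slab 530 med [0.5957 0.3916 0.0105] min [0.532 0.352 0.006] max [0.648 0.434 0.019] rect [589.9 393.9] [106.9  68.5] 14.0
slab 527 med [0.6007 0.2794 0.0104] min [0.537 0.236 0.006] max [0.65  0.327 0.019] rect [593.7 281.9] [ 64.  110.6] 70.7
```

Run:
```python
from h import *
for n in('top','scene'):
    d=dict(np.load(n+'0.npz'));P=pts(d)
    for nm,box,lo,hi in[('dialtop',(.6,.72,.04,.14),.0885,.11),('disc',(.6,.72,.04,.14),.058,.068),('levertip',(.55,.75,-.12,.0),.11,.2),('levermid',(.55,.75,-.12,.0),.085,.11),('fintop',(.5,.575,-.15,.16),.047,.06),('matfintop',(.38,.65,.22,.46),.043,.0515),('jar',(.38,.65,.22,.46),.052,.0615),('trayfloor',(.42,.58,-.42,-.28),.0005,.012)]:
        for m in blobs(P,box,lo,hi):
            Q=P[m];r=rect(Q)
            print(n,nm,m.sum(),'mean',Q.mean(0).round(4),'zmed',np.median(Q[:,2]).round(4),'rect',np.round(r[0],1),np.round(r[1],1),round(r[2],1))
```

```text
top dialtop 96 mean [0.6574 0.0922 0.0929] zmed 0.0929 rect [657.8  92.3] [49.3 12.9] 57.6
top disc 183 mean [0.6545 0.093  0.0626] zmed 0.0626 rect [656.9  91.2] [48.7 49.7] 49.0
top levertip 86 mean [ 0.631  -0.0612  0.1396] zmed 0.1403 rect [632.3 -61.6] [22.1 23.2] 37.3
top levermid 45 mean [ 0.6661 -0.0621  0.0872] zmed 0.0867 rect [665.6 -62.2] [15.  28.8] 0.7
top fintop 44 mean [0.5566 0.0201 0.0522] zmed 0.0521 rect [556.9  21.1] [27.3 10.5] 0.3
top fintop 50 mean [ 0.5558 -0.0601  0.0523] zmed 0.0518 rect [555.3 -60.5] [10.8 27. ] 89.6
top matfintop 49 mean [0.5585 0.2934 0.0464] zmed 0.0466 rect [557.9 294.3] [13.2 27.2] 72.5
top matfintop 51 mean [0.5516 0.3847 0.046 ] zmed 0.0457 rect [552. 385.] [28.1 13.2] 15.2
top matfintop 17 mean [0.461  0.3889 0.0468] zmed 0.0466 rect [461.5 390.3] [ 7.8 33.9] 88.4
top matfintop 53 mean [0.4295 0.2894 0.0463] zmed 0.046 rect [429.9 289.5] [27.3 10.6] 5.8
top jar 212 mean [0.4617 0.4064 0.0552] zmed 0.0552 rect [461.5 407.2] [42.  41.4] 83.3
top trayfloor 2830 mean [ 0.4989 -0.35    0.0046] zmed 0.0045 rect [ 500.6 -350. ] [158.4 139
[... 635 characters left out ...]
432.1 289.7] [29.2 12.1] 5.9
scene matfintop 32 mean [0.4794 0.4032 0.0474] zmed 0.047 rect [478.9 402.8] [38.3 13.8] 76.8
scene matfintop 30 mean [0.5549 0.3847 0.0465] zmed 0.0467 rect [552.7 384.3] [31.  12.7] 6.1
scene matfintop 27 mean [0.5613 0.2933 0.0465] zmed 0.0465 rect [560.2 293.5] [11.5 31.8] 71.3
scene jar 99 mean [0.4657 0.4056 0.0552] zmed 0.0552 rect [463.8 405.8] [40.1 41.6] 48.0
scene trayfloor 1237 mean [ 0.4892 -0.3523  0.0045] zmed 0.0044 rect [ 492.2 -350.1] [139.8 144.4] 90.0
scene trayfloor 13 mean [ 0.5777 -0.2894  0.0067] zmed 0.0052 rect [ 577.8 -289.8] [15.   4.7] 84.5
scene trayfloor 8 mean [ 0.5784 -0.3036  0.0062] zmed 0.0059 rect [ 578.6 -304.3] [3.3 8.2] 8.1
```

Emit:
{"method": "jog_arm", "body": {
  "steps": [0.05, -0.05, 0.03, -10, 0.06, 0.09, -0.09, 0.03, -20, 0.06, 0.13, -0.135, 0.03, -30, 0.06, 0.17, -0.18, 0.03, -40, 0.06, 0.21, -0.22, 0.03, -50, 0.06, 0.25, -0.26, 0.03, -60, 0.06, 0.295, -0.305, 0.03, -70, 0.06, 0.335, -0.345, 0.03, -80, 0.06, 0.375, -0.39, 0.03, -90, 0.06, 0.4135, -0.4275, 0.02, -97, 0.06]
}}

```text
time_s: 1.75
position: [0.661, 0.0906, 0.202]
tcp_rot: [2.754, 1.509, 0.004]
ft_force: [0.7, 1.2, -0.1]
grip_width: 0.06
```

Emit:
{"method": "jog_arm", "body": {
  "steps": [0, 0, 0, 0, 0.06, 0, 0, 0, 0, 0.06, 0, 0, -0.03, 0, 0.06, 0, 0, -0.06, 0, 0.06]
}}

```text
time_s: 2.25
position: [0.6586, 0.0946, 0.1418]
tcp_rot: [2.748, 1.521, 0.004]
ft_force: [-0.4, 0.5, -0.5]
grip_width: 0.0602
```

```bash
python3 - <<'E'
from h import *
s=manip.state();print(s['position'],s['tcp_rot'])
for n in ('top','scene'):
    d=cap(n,n+'1.png');im=d['image']
    c=proj(d,(.658,.092,.1)).astype(int);cr=im[c[1]-70:c[1]+60,c[0]-60:c[0]+60][...,::-1]
    cv2.imwrite('pics/%s1c.png'%n,np.clip(cv2.resize(cr,None,fx=4,fy=4,interpolation=2)*1.3,0,255))
s=manip.state();print(s['position'],s['tcp_rot'])
E
python3 -c "
import cv2,numpy as np
a=[cv2.imread('pics/%s1c.png'%n) for n in('top','scene')]
h=min(x.shape[0] for x in a);cv2.imwrite('pics/m1.png',cv2.resize(np.hstack([x[:h] for x in a]),None,fx=.8,fy=.8))"
```

```text
[0.65860571 0.09456376 0.14184026] [2.74801089 1.52081437 0.00380024]
[0.65476394 0.09436607 0.1372469 ] [-2.74540584 -1.51900653  0.01061904][ WARN:0@1.385] global loadsave.cpp:1063 imwrite_ Unsupported depth image for selected encoder is fallbacked to CV_8U.
```

View pics/m1.png

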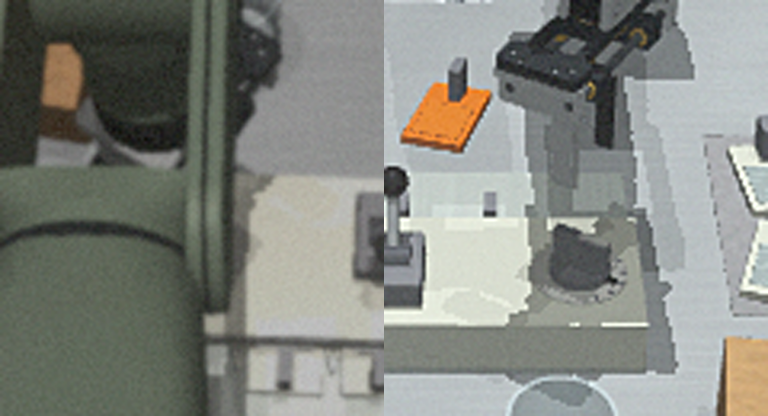

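Emit:
{"method": "jog_arm", "body": {
  "steps": [0.003, -0.002, -0.02, 0, 0.06, 0.003, -0.002, -0.035, 0, 0.06, 0.003, -0.002, -0.045, 0, 0.06, 0.003, -0.002, -0.045, 0, 0.06, 0.003, -0.002, -0.045, 0, 0.06]
}}

```text
time_s: 2.98
position: [0.6623, 0.0905, 0.0964]
tcp_rot: [2.751, 1.517, 0.001]
ft_force: [0.2, -0.5, -0.0]
grip_width: 0.0598
```

Emit:
{"method": "jog_arm", "body": {
  "steps": [-0.003, 0.002, 0, 0, 0.06, -0.003, 0.002, -0.008, 0, 0.06, -0.003, 0.002, -0.016, 0, 0.06, -0.003, 0.002, -0.016, 0, 0.06]
}}

```text
time_s: 3.48
position: [0.6577, 0.0925, 0.0782]
tcp_rot: [-2.75, -1.516, 0.004]
ft_force: [-0.1, -0.1, -0.8]
grip_width: 0.0602
```

Emit:
{"method": "jog_arm", "body": {
  "steps": [0, 0, 0, 0, 0.008, 0, 0, 0, 0, 0.008, 0, 0, 0, 0, 0.008, 0, 0, 0, 0, 0.008, 0, 0, 0, 0, 0.008, 0, 0, 0, 0, 0.008],
  "newtons": 15
}}

```text
time_s: 4.22
position: [0.6589, 0.0926, 0.0799]
tcp_rot: [2.751, 1.517, 0.0]
ft_force: [0.8, 0.9, -0.3]
grip_width: 0.0084
```

Run:
```python
from h import *
s=manip.state();print(s['position'],s['tcp_rot'],s['grip_width'],s['ft_force'])
d=cap('scene');im=d['image']
c=proj(d,(.658,.092,.1)).astype(int);cr=im[c[1]-60:c[1]+60,c[0]-60:c[0]+60][...,::-1]
cv2.imwrite('pics/s2.png',cv2.resize(cr,None,fx=5,fy=5,interpolation=2))
```

```text
[0.65886553 0.09255362 0.07988785] [2.75103712e+00 1.51698601e+00 8.08368564e-05] 0.008424147434349905 [ 0.82679324  0.92110382 -0.27081696]
```

View pics/s2.png

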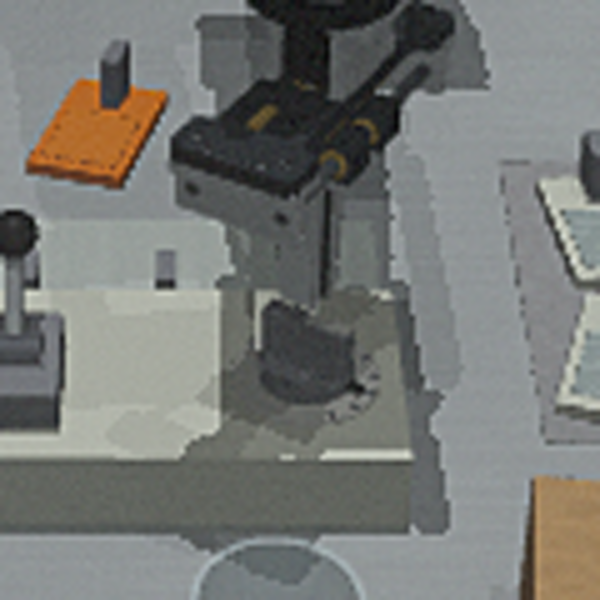

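Run:
```python
from h import *
d=cap('scene');P=pts(d);c=proj(d,(.658,.092,.1)).astype(int)
print(c)
o=c-60
for uv in [(250,195),(310,250),(320,290),(300,220),(290,320),(320,340),(350,350),(290,360),(270,310),(300,300)]:
    u,v=o[0]+uv[0]//5,o[1]+uv[1]//5
    print(uv,P[v,u].round(4))
s=manip.state();print(s['qpos'].round(4))
```

```text
[303 233]
(250, 195) [0.7395 0.0564 0.2286]
(310, 250) [0.6792 0.0914 0.1508]
(320, 290) [0.6605 0.0994 0.1105]
(300, 220) [0.7422 0.0799 0.2159]
(290, 320) [0.6612 0.0843 0.0912]
(320, 340) [0.675  0.0991 0.0888]
(350, 350) [0.6689 0.1159 0.0768]
(290, 360) [0.6636 0.0849 0.066 ]
(270, 310) [0.6552 0.074  0.0933]
(300, 300) [0.6783 0.0875 0.118 ]
[0.0096 0.4828 1.3922 0.     1.2666 0.5726]
```

Run:
```python
from h import *
d=cap('scene');P=pts(d);c=proj(d,(.658,.092,.1)).astype(int)
o=c-60
for v in range(o[1]+30,o[1]+84,3):
    print(v,' '.join('%4d/%3d/%3d'%tuple((P[v,u]*1000).round()) for u in range(o[0]+48,o[0]+80,4)))
d0=dict(np.load('scene0.npz'));P0=pts(d0)
u=proj(d0,(.245,.52,.167)).astype(int);print(u)
for v in range(u[1]-25,u[1]+10,3):
    print(v,' '.join('%4d/%3d/%3d'%tuple((P0[v,uu]*1000).round()) for uu in range(u[0]-32,u[0]+36,6)))
```

```text
203  724/ 52/244  726/ 61/244  725/ 71/244  727/ 80/245  690/ 93/220  696/102/224  689/113/219  372/164/  0
206  737/ 52/244  739/ 61/245  738/ 70/245  739/ 79/245  704/ 92/220  700/102/217  691/113/211  391/162/  1
209  742/ 51/239  745/ 60/241  747/ 70/242  745/ 79/241  713/ 91/218  698/103/207  408/148/  2  409/161/  2
212  736/ 52/226  740/ 61/229  751/ 69/237  743/ 79/231  671/ 96/179  655/108/167  425/146/  2  420/160/ -2
215  730/ 52/213  734/ 62/216  739/ 71/219  743/ 80/222  669/ 97/168  434/133/ -3  438/145/  0  441/158/  2
218  729/ 53/204  734/ 62/207  741/ 71/212  740/ 80/212  669/ 97/159  460/131/  4  464/143/  7  453/157/ -1
221  474/ 68/  4  474/ 80/  4  742/ 71/204  675/ 86/154  660/ 98/142  478/129/  6  481/141/  9  470/155/  0
224  491/ 67/  5  487/ 80/  2  668/ 77/139  674/ 87/144  657/ 99/131  495/128/  7  496/140/  8  486/153/  1
227  508/ 67/  7  509/ 79/  8  670/ 77/131  676/ 87/136  656/ 99/120  511/126/  9  510/139/  8  501/152/  1
230  524/ 66/  8  522/ 78/  7  669/ 78/120  679/ 87/128  659/ 99/113  521/126/  5  518/138/  2  515/150/  0
233  593/ 62/ 51  59
[... 2124 characters left out ...]
/699/ -2 -115/719/  5 -121/746/  1 -121/771/  1 -123/797/  0
137 -102/518/  0  -94/541/  3  -95/566/  2 -104/593/ -2  -94/614/  3  -99/641/ -1  -93/663/  2  -93/688/  2  -90/711/  4  -95/738/  1  -95/762/  0  -93/786/  1
140  -76/512/ -1  -73/536/  0  -72/560/  0  -71/584/  1  -70/608/  1  -64/630/  4  -60/653/  6  -73/682/ -2  -63/702/  4  -72/731/ -1  -71/755/ -1  -65/776/  2
143  -53/507/ -3  -47/530/  0  -44/553/  1  -45/577/  0  -48/603/ -2  -42/624/  1  -42/648/  1  -47/675/ -2  -42/697/  1  -39/719/  2  -39/743/  2  -44/770/ -1
146  -24/500/ -1 1616/  0/858  -20/547/  0  -18/570/  1  -20/594/  0  -26/621/ -4  -18/641/  0  -21/667/ -2  -18/689/  0  -20/714/ -1  -21/738/ -2   -6/755/  5
```

Emit:
{"method": "jog_arm", "body": {
  "steps": [0, 0, 0, 0, 0.06, 0, 0, 0, 0, 0.06, 0, 0, 0, 0, 0.06, 0, 0, 0, 0, 0.06, 0, 0, -0.012, 0, 0.06, 0, 0, -0.024, 0, 0.06, 0, 0, -0.032, 0, 0.06, 0, 0, -0.036, 0, 0.06, 0, 0, -0.036, 0, 0.06]
}}

```text
time_s: 5.5
position: [0.6585, 0.0925, 0.0433]
tcp_rot: [-2.751, -1.517, 0.001]
ft_force: [0.4, 0.4, 0.6]
grip_width: 0.0599
```

Emit:
{"method": "jog_arm", "body": {
  "steps": [0, 0, 0, 0, 0.008, 0, 0, 0, 0, 0.008, 0, 0, 0, 0, 0.008, 0, 0, 0, 0, 0.008, 0, 0, 0, 0, 0.008, 0, 0, 0, 0, 0.008],
  "newtons": 15
}}

```text
time_s: 6.25
position: [0.6589, 0.0925, 0.0439]
tcp_rot: [2.751, 1.517, 0.0]
ft_force: [0.1, -0.5, -0.3]
grip_width: 0.0127
```

Emit:
{"method": "jog_arm", "body": {
  "steps": [0, 0, 0, 8, 0.008, 0, 0, 0, 16, 0.008, 0, 0, 0, 24, 0.008, 0, 0, 0, 32, 0.008, 0, 0, 0, 40, 0.008, 0, 0, 0, 48, 0.008, 0, 0, 0, 56, 0.008, 0, 0, 0, 64, 0.008, 0, 0, 0, 72, 0.008, 0, 0, 0, 80, 0.008]
}}

```text
time_s: 7.5
position: [0.6596, 0.0926, 0.0439]
tcp_rot: [1.126, 2.931, 0.001]
ft_force: [1.6, -0.0, -1.5]
grip_width: 0.0131
```

Emit:
{"method": "jog_arm", "body": {
  "steps": [0, 0, 0, 8, 0.008, 0, 0, 0, 16, 0.008, 0, 0, 0, 24, 0.008, 0, 0, 0, 32, 0.008, 0, 0, 0, 41, 0.008, 0, 0, 0, 41, 0.008, 0, 0, 0, 41, 0.008]
}}

```text
time_s: 8.38
position: [0.6597, 0.093, 0.0439]
tcp_rot: [0.038, 3.139, 0.001]
ft_force: [3.7, 1.7, -2.6]
grip_width: 0.0129
```

Emit:
{"method": "jog_arm", "body": {
  "steps": [0, 0, 0, 0, 0.05, 0, 0, 0, 0, 0.05, 0, 0, 0, 0, 0.05, 0, 0, 0.04, 0, 0.05, 0, 0, 0.08, 0, 0.05, 0, 0, 0.1, 0, 0.05, -0.04, -0.03, 0.1, 0, 0.05, -0.08, -0.06, 0.1, 0, 0.05, -0.1, -0.0725, 0.1, 0, 0.05, -0.1, -0.0725, 0.1, 0, 0.05]
}}

```text
time_s: 9.62
position: [0.5572, 0.0194, 0.1432]
tcp_rot: [-0.037, -3.14, -0.0]
ft_force: [0.1, 0.9, -0.2]
grip_width: 0.0499
```

Run:
```python
from h import *
s=manip.state();print(s['position'],s['ft_force'])
d=cap('scene');im=d['image']
c=proj(d,(.62,.04,.08)).astype(int);o=c-[75,70];cr=im[o[1]:o[1]+120,o[0]:o[0]+150][...,::-1]
cv2.imwrite('pics/s3.png',cv2.resize(cr,None,fx=5,fy=5,interpolation=2))
P=pts(d)
for m in blobs(P,(.6,.72,.04,.14),.0885,.11):
    print(rect(P[m]))
```

```text
[0.55718154 0.01942193 0.14320844] [ 0.10485858  0.90094674 -0.23533803]
((661.8128662109375, 92.13634490966797), (10.682513236999512, 51.25364685058594), 86.17839050292969)
```

View pics/s3.png

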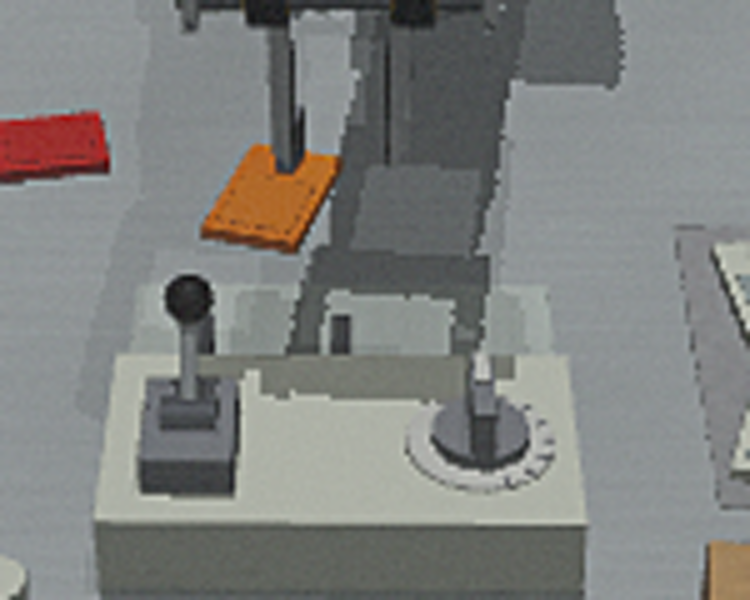

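Emit:
{"method": "jog_arm", "body": {
  "steps": [0.001, 0.0005, -0.05, 0, 0.05, 0.001, 0.0005, -0.09, 0, 0.05, 0.001, 0.0005, -0.12, 0, 0.05, 0.001, 0.0005, -0.135, 0, 0.05, 0.001, 0.0005, -0.142, 0, 0.05, 0.001, 0.0005, -0.142, 0, 0.05]
}}

```text
time_s: 10.42
position: [0.5606, 0.0207, 0.0022]
tcp_rot: [0.034, 3.141, -0.0]
ft_force: [0.3, -0.1, -0.4]
grip_width: 0.0502
```

Emit:
{"method": "jog_arm", "body": {
  "steps": [0, 0, 0, 0, 0.008, 0, 0, 0, 0, 0.008, 0, 0, 0, 0, 0.008, 0, 0, 0, 0, 0.008, 0, 0, 0, 0, 0.008, 0, 0, 0, 0, 0.008],
  "newtons": 20
}}

```text
time_s: 11.18
position: [0.5599, 0.0204, 0.0021]
tcp_rot: [0.035, 3.141, -0.0]
ft_force: [-0.4, 0.2, 2.4]
grip_width: 0.0122
```

Emit:
{"method": "jog_arm", "body": {
  "steps": [0, 0, 0, 0, 0.006, -0.01, 0.0002, 0, 0, 0.006, -0.025, 0.0005, 0, 0, 0.006, -0.04, 0.0008, 0, 0, 0.006, -0.06, 0.0012, 0, 0, 0.006, -0.08, 0.0016, 0, 0, 0.006, -0.095, 0.002, 0, 0, 0.006, -0.095, 0.002, 0.0, 0, 0.006],
  "newtons": 35
}}

```text
time_s: 12.18
position: [0.4624, 0.0226, 0.002]
tcp_rot: [-0.034, -3.138, 0.0]
ft_force: [-3.2, -0.8, 6.4]
grip_width: 0.0118
```

Emit:
{"method": "jog_arm", "body": {
  "steps": [0, 0, 0.02, 0, 0.006, 0, 0, 0.04, 0, 0.006, 0, 0, 0.06, 0, 0.006, 0, 0, 0.08, 0, 0.006, 0, 0, 0.08, 0, 0.006]
}}

```text
time_s: 12.8
position: [0.4648, 0.0226, 0.0823]
tcp_rot: [0.034, 3.141, -0.0]
ft_force: [1.2, 0.6, -1.7]
grip_width: 0.0117
```

Emit:
{"method": "jog_arm", "body": {
  "steps": [0, -0.03, 0, 0, 0.006, 0, -0.07, 0, 1, 0.006, -0.001, -0.11, 0, 2, 0.006, -0.002, -0.15, 0, 3, 0.006, -0.003, -0.19, 0, 4, 0.006, -0.004, -0.23, 0, 5, 0.006, -0.005, -0.27, 0, 6, 0.006, -0.0055, -0.31, 0, 6, 0.006, -0.0055, -0.324, 0, 6, 0.006, -0.0055, -0.324, 0, 6, 0.006]
}}

```text
time_s: 14.05
position: [0.4583, -0.3009, 0.0804]
tcp_rot: [0.128, -3.137, -0.004]
ft_force: [0.0, 0.8, -0.8]
grip_width: 0.0119
```

Run:
```python
from h import *
s=manip.state();print(s['position'],s['ft_force'])
d=cap('top','t4.png');P=pts(d)
im=d['image'];cr=im[90:290,180:440][...,::-1]
cv2.imwrite('pics/t4c.png',np.clip(cv2.resize(cr,None,fx=3,fy=3,interpolation=2).astype(float)*1.5,0,255).astype(np.uint8))
d=cap('scene','s4.png');P=pts(d)
```

```text
[ 0.45834264 -0.30085793  0.08041754] [ 0.01622748  0.77606187 -0.75949565]
```

View pics/t4c.png

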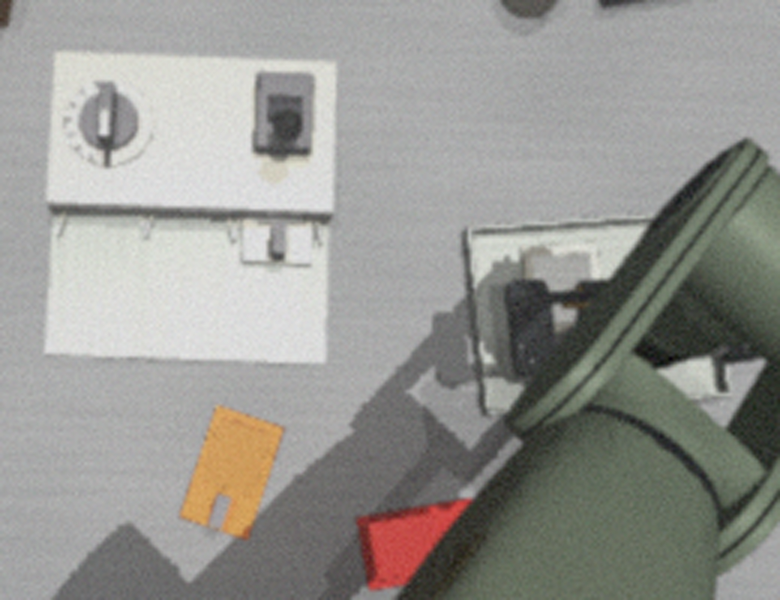

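View pics/s4.png

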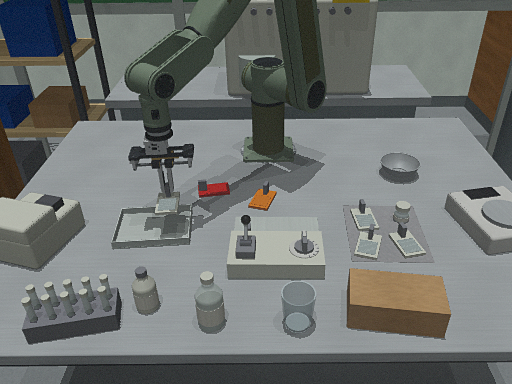

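Run:
```python
from h import *
d=cap('top');P=pts(d)
for lo,hi in((.0885,.11),(.075,.11)):
  for m in blobs(P,(.6,.72,.04,.14),lo,hi): print(rect(P[m]), np.polyfit(P[m][:,0],P[m][:,1],1))
for m in blobs(P,(.5,.8,-.15,.2),.047,.057,500):
    r=rect(P[m]);print('roof',r)
```

```text
((657.8527221679688, 92.19641876220703), (13.061650276184082, 48.830665588378906), 86.99608612060547) [-0.03470664  0.11520814]
((657.29931640625, 92.23381805419922), (13.063745498657227, 49.93755340576172), 87.04903411865234) [-0.0141333   0.10138825]
roof ((651.1282348632812, 18.040115356445312), (254.3825225830078, 144.29222106933594), 88.92754364013672)
```

Emit:
{"method": "jog_arm", "body": {
  "steps": [0, 0, -0.03, 0, 0.006, 0, 0, -0.055, 0, 0.006, 0, 0, -0.07, 0, 0.006, 0, 0, -0.077, 0, 0.006, 0, 0, -0.08, 0, 0.006, 0, 0, -0.08, 0, 0.006]
}}

```text
time_s: 14.95
position: [0.4599, -0.3018, 0.0024]
tcp_rot: [-0.13, 3.138, -0.001]
ft_force: [-0.4, 0.2, -2.4]
grip_width: 0.0115
```

Emit:
{"method": "jog_arm", "body": {
  "steps": [0, 0, -0.001, 0, 0.006, 0, 0, -0.002, 0, 0.006, 0, 0, -0.002, 0, 0.006]
}}

```text
time_s: 15.32
position: [0.4595, -0.3016, 0.0]
tcp_rot: [-0.13, 3.139, -0.001]
ft_force: [0.2, -0.5, -0.8]
grip_width: 0.0115
```

Emit:
{"method": "jog_arm", "body": {
  "steps": [0, 0, 0, 0, 0.03, 0, 0, 0, 0, 0.04, 0, 0, 0, 0, 0.04, 0, 0, 0.03, 0, 0.04, 0, 0, 0.07, 0, 0.04, 0, 0, 0.1, 0, 0.04, 0, 0.05, 0.11, 0, 0.04, 0, 0.1, 0.12, 0, 0.05]
}}

```text
time_s: 16.32
position: [0.4596, -0.2009, 0.1208]
tcp_rot: [-0.127, 3.138, -0.001]
ft_force: [0.5, 0.6, 0.0]
grip_width: 0.0467
```

Emit:
{"method": "jog_arm", "body": {
  "steps": [0.025, 0.035, 0, -2, 0.05, 0.05, 0.07, 0, -4, 0.05, 0.075, 0.11, 0, -6, 0.05, 0.099, 0.1417, 0, -6, 0.05, 0.099, 0.1417, 0, -6, 0.05, 0.099, 0.1417, -0.04, -6, 0.05, 0.099, 0.1417, -0.08, -6, 0.05, 0.099, 0.1417, -0.105, -6, 0.05, 0.099, 0.1417, -0.1185, -6, 0.05, 0.099, 0.1417, -0.1185, -6, 0.05]
}}

```text
time_s: 17.58
position: [0.5573, -0.0602, 0.0007]
tcp_rot: [-0.036, -3.139, -0.0]
ft_force: [1.1, 1.3, -0.0]
grip_width: 0.05
```

Emit:
{"method": "jog_arm", "body": {
  "steps": [0, 0, 0, 0, 0.02, 0, 0, 0, 0, 0.008, 0, 0, 0, 0, 0.008, 0, 0, 0, 0, 0.008, 0, 0, 0, 0, 0.008],
  "newtons": 20
}}

```text
time_s: 18.2
position: [0.5586, -0.0597, 0.0017]
tcp_rot: [0.034, 3.141, -0.0]
ft_force: [0.6, -0.7, 2.9]
grip_width: 0.0117
```

Emit:
{"method": "jog_arm", "body": {
  "steps": [0, 0, 0, 0, 0.006, -0.01, 0.0002, 0, 0, 0.006, -0.025, 0.0005, 0, 0, 0.006, -0.04, 0.0008, 0, 0, 0.006, -0.06, 0.0012, 0, 0, 0.006, -0.08, 0.0016, 0, 0, 0.006, -0.095, 0.002, 0, 0, 0.006, -0.095, 0.002, 0.03, 0, 0.006, -0.095, 0.002, 0.06, 0, 0.006, -0.095, 0.002, 0.08, 0, 0.006],
  "newtons": 35
}}

```text
time_s: 19.45
position: [0.4616, -0.0575, 0.0815]
tcp_rot: [-0.034, -3.139, -0.001]
ft_force: [0.3, -1.2, -0.8]
grip_width: 0.0118
```

Emit:
{"method": "jog_arm", "body": {
  "steps": [0, -0.03, 0, 0, 0.006, 0, -0.07, 0, 1, 0.006, 0.001, -0.11, 0, 2, 0.006, 0.002, -0.15, 0, 3, 0.006, 0.003, -0.19, 0, 4, 0.006, 0.004, -0.23, 0, 5, 0.006, 0.0045, -0.27, 0, 6, 0.006, 0.0045, -0.31, 0, 6, 0.006, 0.0045, -0.34, 0, 6, 0.006, 0.0045, -0.34, 0, 6, 0.006]
}}

```text
time_s: 20.7
position: [0.466, -0.3985, 0.0799]
tcp_rot: [0.126, -3.137, -0.003]
ft_force: [-0.2, 0.4, -1.9]
grip_width: 0.0115
```

Emit:
{"method": "jog_arm", "body": {
  "steps": [0, 0, -0.03, 0, 0.006, 0, 0, -0.055, 0, 0.006, 0, 0, -0.07, 0, 0.006, 0, 0, -0.077, 0, 0.006, 0, 0, -0.082, 0, 0.006, 0, 0, -0.082, 0, 0.006]
}}

```text
time_s: 21.45
position: [0.4684, -0.3982, 0.0001]
tcp_rot: [-0.13, 3.138, -0.002]
ft_force: [0.3, -0.7, -1.9]
grip_width: 0.0118
```

Release, lift and clear towards the mat side; then check tray and mat.

Emit:
{"method": "jog_arm", "body": {
  "steps": [0, 0, 0, 0, 0.03, 0, 0, 0, 0, 0.04, 0, 0, 0, 0, 0.04, 0, 0, 0.03, 0, 0.04, 0, 0, 0.07, 0, 0.04, 0, 0, 0.12, 0, 0.04, -0.03, 0.05, 0.15, 0, 0.04, -0.06, 0.11, 0.17, 0, 0.05, -0.06, 0.17, 0.17, 0, 0.05, -0.06, 0.23, 0.17, 0, 0.05]
}}

```text
time_s: 22.7
position: [0.4077, -0.1707, 0.1702]
tcp_rot: [-0.127, 3.137, -0.002]
ft_force: [0.6, -0.4, -0.4]
grip_width: 0.0496
```

Emit:
{"method": "jog_arm", "body": {
  "steps": [0, 0.05, 0, -2, 0.05, 0, 0.1, 0, -4, 0.05, 0, 0.15, 0, -5, 0.05, 0, 0.2, 0, -5, 0.05, 0, 0.25, 0, -5, 0.05, 0, 0.25, 0, -5, 0.05]
}}

```text
time_s: 23.45
position: [0.4074, 0.0807, 0.1696]
tcp_rot: [-0.003, 3.141, 0.001]
ft_force: [-1.1, -0.6, -1.1]
grip_width: 0.0501
```

```bash
cat > look.py <<'E'
from h import *
import sys
tag=sys.argv[1]
s=manip.state();print(s['time_s'],s['position'],s['ft_force'])
for n in('top','scene'):
    d=cap(n,'%s_%s.png'%(n,tag));P=pts(d)
    for nm,box,lo,hi in[('matfintop',(.38,.67,.2,.47),.041,.0515),('jar',(.38,.65,.22,.46),.052,.0615),('slab',(.38,.67,.19,.47),.006,.02),('trayfin',(.4,.58,-.46,-.23),.035,.06),('trayslab',(.4,.6,-.45,-.23),.010,.019),('fins',(.4,.578,-.15,.16),.044,.06)]:
        for m in blobs(P,box,lo,hi,15):
            Q=P[m];r=rect(Q)
            print(n,nm,m.sum(),'mean',Q.mean(0).round(4),'zmed',np.median(Q[:,2]).round(4),'rect',np.round(r[0],1),np.round(r[1],1),round(r[2],1))
E
python3 look.py 5
```

```text
23.45 [0.40743784 0.08071198 0.1695625 ] [-1.11153619 -0.64129217 -1.062114  ]
top matfintop 56 mean [0.5578 0.2934 0.046 ] zmed 0.0463 rect [558. 294.] [12.7 27.5] 67.2
top matfintop 54 mean [0.5517 0.3849 0.0456] zmed 0.0458 rect [551.5 384.7] [28.7 12.3] 15.4
top matfintop 27 mean [0.4562 0.3916 0.0464] zmed 0.0457 rect [458.1 393.1] [14.1 39. ] 74.2
top matfintop 39 mean [0.4305 0.2909 0.0463] zmed 0.0465 rect [429.9 290.6] [26.2  9. ] 1.5
top jar 210 mean [0.4616 0.4067 0.0555] zmed 0.0554 rect [461.9 406.8] [40.9 41.1] 26.8
top slab 704 mean [0.5991 0.2806 0.0108] zmed 0.0108 rect [592.2 281.8] [ 66.2 104.1] 71.1
top slab 772 mean [0.5897 0.3926 0.0107] zmed 0.0106 rect [586.5 393.3] [105.3  65.3] 13.4
top slab 400 mean [0.4719 0.3104 0.0107] zmed 0.0107 rect [463.4 309.2] [ 38.4 103.6] 89.3
top slab 34 mean [0.4569 0.3891 0.013 ] zmed 0.0122 rect [458.2 392.4] [20.1 47.2] 75.6
top trayfin 77 mean [ 0.465  -0.3966  0.0476] zmed 0.0496 rect [ 465.5 -398.3] [28.  13.2] 3.6
top trayfin 72 mean [ 0.4569 -0.3003  0.0483] zmed 0.0499 rect [ 457.1 -301.7] [28.5 13.9] 3.6
top trayslab 
[... 1110 characters left out ...]
8] 5.7
scene trayfin 50 mean [ 0.4723 -0.3972  0.0451] zmed 0.0462 rect [ 468.8 -398.1] [30.8 12.9] 4.1
scene trayslab 59 mean [ 0.4195 -0.3629  0.0144] zmed 0.0145 rect [ 418.1 -362.8] [13.6 81.4] 6.8
scene trayslab 35 mean [ 0.4128 -0.2798  0.0142] zmed 0.0138 rect [ 412.6 -278.4] [ 8.1 50.3] 6.7
scene trayslab 25 mean [ 0.4255 -0.4357  0.0147] zmed 0.0156 rect [ 425.2 -435.8] [ 9.4 28.2] 5.8
scene trayslab 450 mean [ 0.5099 -0.3941  0.0144] zmed 0.0143 rect [ 504.  -395.3] [107.8  64.8] 4.9
scene trayslab 436 mean [ 0.5023 -0.2985  0.0145] zmed 0.0144 rect [ 495.4 -298.8] [109.6  63.7] 5.2
scene trayslab 188 mean [ 0.5845 -0.3461  0.0144] zmed 0.0143 rect [ 584.2 -340. ] [ 15.9 219. ] 7.2
```

View pics/scene_5.png

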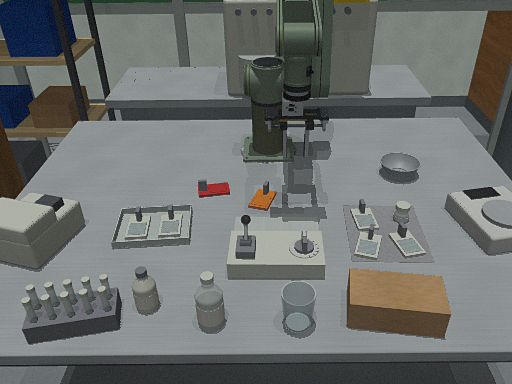

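View pics/top_5.png

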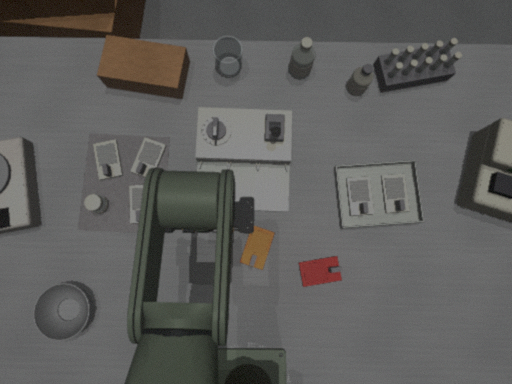

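Emit:
{"method": "jog_arm", "body": {
  "steps": [0.005, 0.05, 0, 1, 0.05, 0.01, 0.1, 0, 2, 0.05, 0.018, 0.15, 0, 3, 0.05, 0.0245, 0.19, 0, 3.4, 0.05, 0.0245, 0.2095, 0, 3.4, 0.05, 0.0245, 0.2095, -0.05, 3.4, 0.05, 0.0245, 0.2095, -0.09, 3.4, 0.05, 0.0245, 0.2095, -0.09, 3.4, 0.05, 0.0245, 0.2095, -0.09, 3.4, 0.05]
}}

```text
time_s: 24.68
position: [0.4338, 0.2871, 0.0808]
tcp_rot: [-0.084, 3.139, 0.001]
ft_force: [-0.2, -0.2, -0.7]
grip_width: 0.0505
```

Emit:
{"method": "jog_arm", "body": {
  "steps": [-0.002, 0.0025, -0.04, 0.4, 0.05, -0.002, 0.0025, -0.065, 0.4, 0.05, -0.002, 0.0025, -0.078, 0.4, 0.05, -0.002, 0.0025, -0.084, 0.4, 0.05, -0.002, 0.0025, -0.084, 0.4, 0.05]
}}

```text
time_s: 25.3
position: [0.4313, 0.2904, -0.0038]
tcp_rot: [-0.097, 3.139, 0.001]
ft_force: [-1.3, 0.6, -0.8]
grip_width: 0.0498
```

Emit:
{"method": "jog_arm", "body": {
  "steps": [0, 0, 0, 0, 0.02, 0, 0, 0, 0, 0.006, 0, 0, 0, 0, 0.006, 0, 0, 0, 0, 0.006, 0, 0, 0, 0, 0.006],
  "newtons": 35
}}

```text
time_s: 25.92
position: [0.4305, 0.2902, -0.0045]
tcp_rot: [-0.097, 3.14, 0.0]
ft_force: [-0.5, -0.2, 1.1]
grip_width: 0.0116
```

Emit:
{"method": "jog_arm", "body": {
  "steps": [0, 0, 0.02, 0, 0.006, 0, 0, 0.05, 0, 0.006, 0, 0, 0.08, 0, 0.006, 0.005, -0.03, 0.08, -1, 0.006, 0.012, -0.07, 0.08, -2, 0.006, 0.02, -0.11, 0.08, -3, 0.006, 0.03, -0.15, 0.08, -4, 0.006, 0.041, -0.188, 0.08, -4.8, 0.006, 0.041, -0.188, 0.08, -4.8, 0.006, 0.041, -0.188, 0.08, -4.8, 0.006]
}}

```text
time_s: 27.18
position: [0.4706, 0.1023, 0.0748]
tcp_rot: [-0.035, -3.14, -0.001]
ft_force: [-0.5, -0.4, -2.9]
grip_width: 0.0122
```

```bash
python3 look.py 6 | grep -v tray
python3 - <<'E'
import cv2
im=cv2.imread('pics/scene_6.png')[90:290,200:460];cv2.imwrite('pics/s6c.png',cv2.resize(im,None,fx=3,fy=3,interpolation=2))
E
```

```text
27.175 [0.47061551 0.10234183 0.07482321] [-0.50779172 -0.36599188 -2.93696448]
top matfintop 53 mean [0.5579 0.2937 0.0459] zmed 0.0455 rect [558.  293.6] [13.1 26.9] 73.6
top matfintop 54 mean [0.5516 0.3845 0.0461] zmed 0.0463 rect [551.8 385.2] [28.9 13.1] 12.0
top matfintop 26 mean [0.4566 0.3907 0.0467] zmed 0.0476 rect [459.  392.2] [13.7 38.5] 79.5
top jar 207 mean [0.4618 0.4067 0.0552] zmed 0.0552 rect [461.7 406.6] [41.2 42.3] 25.2
top slab 346 mean [0.5991 0.2971 0.0108] zmed 0.0107 rect [595.4 292.3] [ 45.1 105.4] 68.6
top slab 779 mean [0.5893 0.3924 0.0108] zmed 0.0109 rect [586.6 393.1] [105.3  65.1] 13.9
top slab 29 mean [0.4584 0.3877 0.0134] zmed 0.014 rect [461.3 389.4] [14.4 43.5] 87.9
scene matfintop 42 mean [0.4796 0.4025 0.0466] zmed 0.0465 rect [479.4 403. ] [39.1 14.3] 77.1
scene matfintop 37 mean [0.5558 0.3845 0.0456] zmed 0.0457 rect [553.4 384.9] [32.6 13.4] 4.5
scene matfintop 33 mean [0.5623 0.293  0.0456] zmed 0.046 rect [560.2 293.5] [12.  33.7] 72.2
scene jar 98 mean [0.465  0.4057 0.0551] zmed 0.0549 rect [464.8 404.8] [41.  43.2] 29.2
scene slab 61 mean [0.4814 0.4017 0.0139] zmed 0.0142 rect [480.  402.6] [47.1 22.3] 76.8
scene slab 538 mean [0.595  0.3922 0.0106] zmed 0.0104 rect [587.9 392.7] [110.1  67. ] 12.9
scene slab 534 mean [0.5993 0.2805 0.0104] zmed 0.0104 rect [595.8 281.2] [ 63.8 111.8] 70.8
```

View pics/s6c.png

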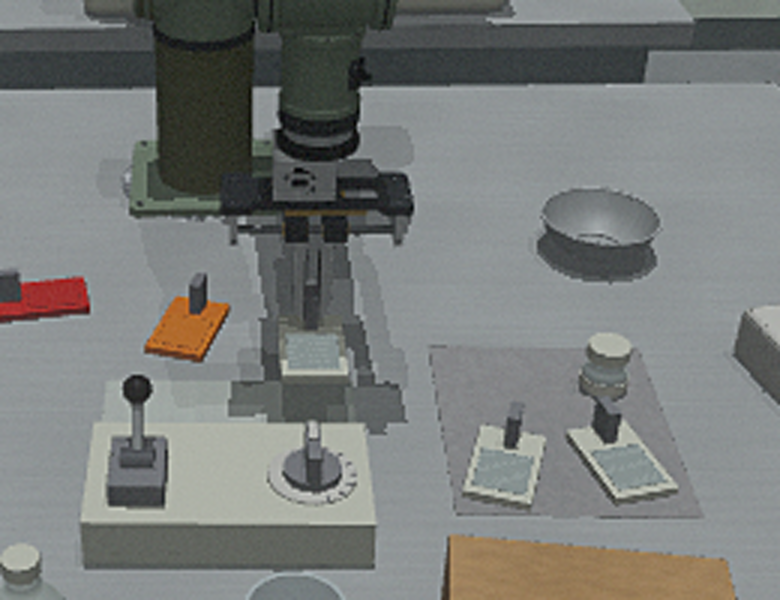

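Emit:
{"method": "jog_arm", "body": {
  "steps": [0, 0, -0.03, 0, 0.006, 0, 0, -0.055, 0, 0.006, 0, 0, -0.066, 0, 0.006, 0, 0, -0.071, 0, 0.006, 0, 0, -0.0735, 0, 0.006, 0, 0, -0.0735, 0, 0.006]
}}

```text
time_s: 28.02
position: [0.472, 0.1021, 0.0024]
tcp_rot: [0.034, 3.14, 0.0]
ft_force: [0.3, 0.7, -0.8]
grip_width: 0.0113
```

Emit:
{"method": "jog_arm", "body": {
  "steps": [0, 0, -0.001, 0, 0.006, 0.012, -0.0002, -0.001, 0, 0.006, 0.024, -0.0005, -0.001, 0, 0.006, 0.036, -0.0007, -0.001, 0, 0.006, 0.048, -0.001, -0.001, 0, 0.006, 0.048, -0.001, -0.001, 0, 0.006]
}}

```text
time_s: 28.78
position: [0.5219, 0.1009, 0.0015]
tcp_rot: [0.035, 3.138, 0.0]
ft_force: [2.1, -0.4, 2.7]
grip_width: 0.0117
```

Emit:
{"method": "jog_arm", "body": {
  "steps": [0.012, -0.0002, 0, 0, 0.006, 0.024, -0.0005, 0, 0, 0.006, 0.034, -0.0007, 0, 0, 0.006, 0.038, -0.0008, 0, 0, 0.006, 0.038, -0.0008, 0, 0, 0.006]
}}

```text
time_s: 29.4
position: [0.5562, 0.1003, 0.0014]
tcp_rot: [-0.034, -3.138, 0.0]
ft_force: [-5.1, 0.2, 7.6]
grip_width: 0.0121
```

Emit:
{"method": "jog_arm", "body": {
  "steps": [0.002, 0, 0, 0, 0.006, 0.003, 0, 0, 0, 0.006, 0.003, 0, 0, 0, 0.006]
}}

```text
time_s: 29.78
position: [0.5584, 0.1004, 0.0014]
tcp_rot: [-0.034, -3.137, 0.0]
ft_force: [-7.4, -0.6, 9.1]
grip_width: 0.0119
```

Emit:
{"method": "jog_arm", "body": {
  "steps": [0.002, 0, 0.0005, 0, 0.006, 0.003, 0, 0.0005, 0, 0.006, 0.003, 0, 0.0005, 0, 0.006]
}}

```text
time_s: 30.15
position: [0.5604, 0.1004, 0.0014]
tcp_rot: [-0.034, -3.135, 0.0]
ft_force: [-8.7, 1.0, 8.7]
grip_width: 0.0119
```

Emit:
{"method": "jog_arm", "body": {
  "steps": [0, 0, 0, 0, 0.03, 0, 0, 0, 0, 0.04, 0, 0, 0, 0, 0.04, 0, 0, 0.03, 0, 0.04, 0, 0, 0.07, 0, 0.04, 0, 0, 0.1, 0, 0.04, -0.05, 0, 0.13, 0, 0.05, -0.11, 0, 0.15, 0, 0.05, -0.17, 0, 0.17, 0, 0.05, -0.2, 0, 0.17, 0, 0.05]
}}

```text
time_s: 31.4
position: [0.3624, 0.1004, 0.1726]
tcp_rot: [0.034, 3.138, 0.0]
ft_force: [0.8, 0.1, 0.1]
grip_width: 0.0501
```

```bash
python3 look.py 7 | grep -v tray
python3 - <<'E'
import cv2
im=cv2.imread('pics/scene_7.png')[150:290,200:460];cv2.imwrite('pics/s7c.png',cv2.resize(im,None,fx=3,fy=3,interpolation=2))
E
```

```text
31.4 [0.36235595 0.1003608  0.17263064] [0.81555622 0.14057093 0.13404259]
top matfintop 53 mean [0.5578 0.2936 0.0464] zmed 0.0463 rect [557.7 294. ] [12.6 27.3] 74.0
top matfintop 56 mean [0.5515 0.3848 0.0457] zmed 0.0458 rect [551.2 385.4] [27.  13.9] 13.1
top matfintop 28 mean [0.4573 0.3905 0.0469] zmed 0.0473 rect [458.5 391.5] [13.9 38.3] 77.9
top jar 207 mean [0.4617 0.4069 0.0556] zmed 0.0555 rect [461.4 406.8] [40.7 41.9] 28.6
top slab 782 mean [0.5943 0.2799 0.0107] zmed 0.0106 rect [592.5 283.1] [ 67.9 104.4] 70.9
top slab 775 mean [0.5894 0.3925 0.0106] zmed 0.0106 rect [586.9 393. ] [105.   66.2] 12.9
top slab 35 mean [0.4569 0.3889 0.0139] zmed 0.0146 rect [457.7 391.8] [18.9 47. ] 74.4
top fins 54 mean [0.5582 0.1003 0.0516] zmed 0.052 rect [558.7 100.4] [27.  11.4] 0.4
scene matfintop 40 mean [0.4801 0.4012 0.0473] zmed 0.0474 rect [480.8 402.6] [38.5 18.8] 77.6
scene matfintop 37 mean [0.5545 0.3845 0.0451] zmed 0.0446 rect [553.6 384.9] [29.3 15.1] 18.8
scene matfintop 32 mean [0.5623 0.293  0.0458] zmed 0.0461 rect [560.6 293.4] [11.6 29.7] 71.4
scene jar 96 mean [0.4644 0.4063 0.0549] zmed 0.0548 rect [463.7 406.4] [42.3 43.7] 5.1
scene slab 58 mean [0.4803 0.3999 0.0134] zmed 0.013 rect [477.3 399.9] [47.1 23. ] 64.9
scene slab 528 mean [0.5944 0.392  0.0106] zmed 0.0105 rect [588.5 393.1] [109.5  66.9] 13.0
scene slab 525 mean [0.5991 0.2807 0.0104] zmed 0.0104 rect [591.1 282.8] [ 63.6 118.1] 70.9
scene fins 33 mean [0.5641 0.0993 0.0514] zmed 0.0513 rect [562.2 100.3] [11.4 30.6] 86.7
```

View pics/s7c.png

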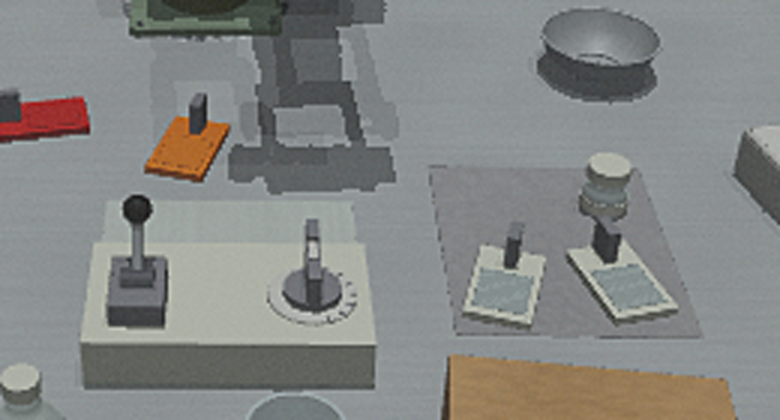

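View pics/top_7.png

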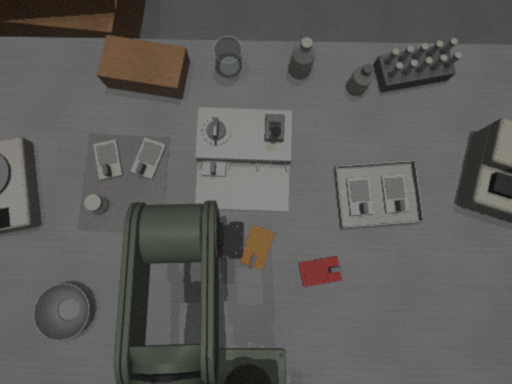

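Emit:
{"method": "jog_arm", "body": {
  "steps": [0.03, 0.04, 0, -4, 0.05, 0.06, 0.08, 0, -8, 0.05, 0.1, 0.12, 0, -12, 0.05, 0.14, 0.15, 0, -16, 0.05, 0.18, 0.18, 0, -17.8, 0.05, 0.197, 0.193, 0, -17.8, 0.05, 0.197, 0.193, -0.05, -17.8, 0.05, 0.197, 0.193, -0.09, -17.8, 0.05, 0.197, 0.193, -0.09, -17.8, 0.05, 0.197, 0.193, -0.09, -17.8, 0.05]
}}

```text
time_s: 32.75
position: [0.562, 0.2937, 0.0823]
tcp_rot: [0.52, 3.096, 0.002]
ft_force: [-0.5, -0.8, 0.8]
grip_width: 0.0499
```

Emit:
{"method": "jog_arm", "body": {
  "steps": [-0.003, 0, -0.04, 0, 0.05, -0.003, 0, -0.065, 0, 0.05, -0.003, 0, -0.08, 0, 0.05, -0.003, 0, -0.0865, 0, 0.05, -0.003, 0, -0.0865, 0, 0.05]
}}

```text
time_s: 33.38
position: [0.5583, 0.2936, -0.0042]
tcp_rot: [0.52, 3.097, 0.001]
ft_force: [0.1, 0.0, 0.0]
grip_width: 0.0503
```

Emit:
{"method": "jog_arm", "body": {
  "steps": [0, 0, 0, 0, 0.02, 0, 0, 0, 0, 0.006, 0, 0, 0, 0, 0.006, 0, 0, 0, 0, 0.006, 0, 0, 0, 0, 0.006],
  "newtons": 40
}}

```text
time_s: 34.0
position: [0.5575, 0.2935, -0.005]
tcp_rot: [0.52, 3.098, 0.001]
ft_force: [0.1, 1.2, 0.4]
grip_width: 0.0117
```

Emit:
{"method": "jog_arm", "body": {
  "steps": [0, 0, 0.02, 0, 0.006, 0, 0, 0.05, 0, 0.006, 0, 0, 0.08, 0, 0.006, -0.05, -0.01, 0.08, 3, 0.006, -0.09, -0.03, 0.08, 6, 0.006, -0.1, -0.08, 0.08, 9, 0.006, -0.1, -0.13, 0.08, 12, 0.006, -0.1, -0.18, 0.08, 15, 0.006, -0.095, -0.23, 0.08, 17.9, 0.006, -0.088, -0.2713, 0.08, 17.9, 0.006]
}}

```text
time_s: 35.25
position: [0.4695, 0.0201, 0.0761]
tcp_rot: [0.032, 3.14, -0.001]
ft_force: [1.1, -0.5, -1.3]
grip_width: 0.0119
```

Emit:
{"method": "jog_arm", "body": {
  "steps": [0, 0, 0, 0, 0.006, 0, 0, 0, 0, 0.006]
}}

```text
time_s: 35.5
position: [0.4693, 0.0223, 0.0754]
tcp_rot: [0.032, 3.141, 0.001]
ft_force: [0.3, -0.3, -2.1]
grip_width: 0.0116
```

```bash
python3 look.py 8 | grep -v tray
python3 - <<'E'
import cv2
im=cv2.imread('pics/scene_8.png')[110:290,200:460];cv2.imwrite('pics/s8c.png',cv2.resize(im,None,fx=3,fy=3,interpolation=2))
E
```

```text
35.5 [0.46929115 0.02229173 0.07537904] [ 0.31955679 -0.28695708 -2.12746612]
top matfintop 54 mean [0.5512 0.3846 0.0462] zmed 0.0462 rect [551.6 385.2] [28.2 12.9] 13.3
top jar 213 mean [0.4616 0.4063 0.0555] zmed 0.0553 rect [462.3 406.5] [41.1 41. ] 46.6
top slab 776 mean [0.5891 0.3922 0.0109] zmed 0.0108 rect [586.4 393.3] [105.  66.] 13.1
top slab 28 mean [0.4587 0.3882 0.0137] zmed 0.0134 rect [461.3 389.5] [14.1 43.4] 87.8
scene matfintop 41 mean [0.479  0.4021 0.0462] zmed 0.0465 rect [477.6 402.9] [39.4 18.2] 72.8
scene matfintop 39 mean [0.5544 0.3843 0.0448] zmed 0.0451 rect [553.8 384.3] [29.  15.3] 4.7
scene jar 96 mean [0.4654 0.4061 0.0551] zmed 0.0551 rect [464.7 406.7] [40.5 44.1] 11.6
scene slab 62 mean [0.4799 0.4002 0.0135] zmed 0.0133 rect [475.8 402.4] [48.1 28. ] 71.5
scene slab 537 mean [0.5947 0.3924 0.0106] zmed 0.0103 rect [589.7 393. ] [109.2  67.2] 13.9
scene fins 35 mean [0.5652 0.0994 0.0515] zmed 0.052 rect [561.5 100.4] [11.7 29.9] 86.3
```

View pics/s8c.png

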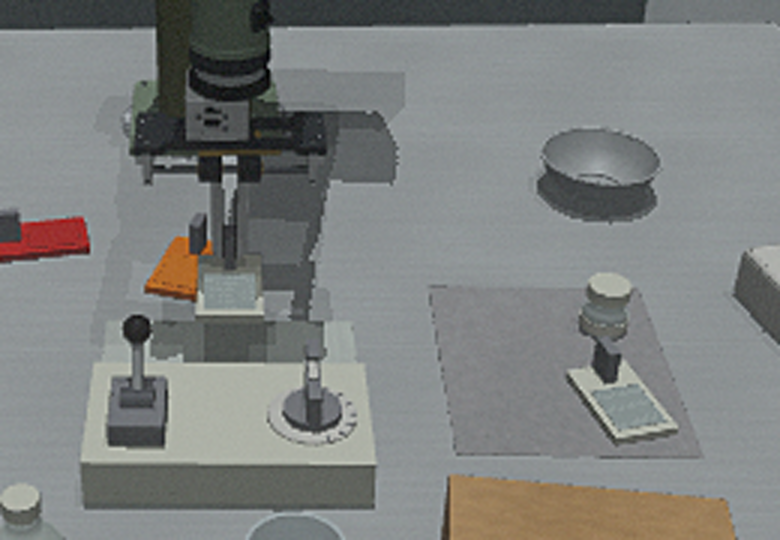

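Emit:
{"method": "jog_arm", "body": {
  "steps": [0, 0, -0.03, 0, 0.006, 0, 0, -0.055, 0, 0.006, 0, 0, -0.066, 0, 0.006, 0, 0, -0.071, 0, 0.006, 0, 0, -0.0738, 0, 0.006, 0, 0, -0.0738, 0, 0.006]
}}

```text
time_s: 36.35
position: [0.47, 0.022, 0.0016]
tcp_rot: [0.031, 3.14, -0.0]
ft_force: [-0.3, -1.0, -2.2]
grip_width: 0.0119
```

Emit:
{"method": "jog_arm", "body": {
  "steps": [0, 0, 0, 0, 0.006, 0.012, -0.0002, 0, 0, 0.006, 0.024, -0.0005, 0, 0, 0.006, 0.036, -0.0007, 0, 0, 0.006, 0.048, -0.001, 0, 0, 0.006, 0.048, -0.001, 0, 0, 0.006]
}}

```text
time_s: 37.1
position: [0.5187, 0.0208, 0.0011]
tcp_rot: [0.032, 3.141, -0.0]
ft_force: [-0.1, 1.1, -0.9]
grip_width: 0.0117
```

Emit:
{"method": "jog_arm", "body": {
  "steps": [0.012, -0.0002, 0, 0, 0.006, 0.024, -0.0005, 0, 0, 0.006, 0.034, -0.0007, 0, 0, 0.006, 0.038, -0.0008, 0, 0, 0.006, 0.038, -0.0008, 0, 0, 0.006]
}}

```text
time_s: 37.72
position: [0.556, 0.0201, 0.001]
tcp_rot: [0.032, 3.141, -0.0]
ft_force: [1.4, 1.0, -1.2]
grip_width: 0.0114
```

Emit:
{"method": "jog_arm", "body": {
  "steps": [0.002, 0, 0, 0, 0.006, 0.003, 0, 0, 0, 0.006, 0.003, 0, 0, 0, 0.006]
}}

```text
time_s: 38.1
position: [0.5572, 0.0203, 0.001]
tcp_rot: [-0.031, -3.139, -0.0]
ft_force: [-5.6, -0.1, 3.9]
grip_width: 0.0119
```

Emit:
{"method": "jog_arm", "body": {
  "steps": [0.001, 0, 0, 0, 0.006, 0.002, 0, 0, 0, 0.006, 0.002, 0, 0, 0, 0.006]
}}

```text
time_s: 38.48
position: [0.5572, 0.0204, 0.001]
tcp_rot: [-0.031, -3.135, -0.0]
ft_force: [-10.3, -0.0, 9.0]
grip_width: 0.0117
```

Emit:
{"method": "jog_arm", "body": {
  "steps": [-0.002, 0, 0, 0, 0.03, -0.002, 0, 0, 0, 0.04, -0.002, 0, 0, 0, 0.04, -0.002, 0, 0.03, 0, 0.04, -0.002, 0, 0.07, 0, 0.04, -0.002, 0, 0.1, 0, 0.04, -0.05, 0.02, 0.13, 0, 0.05, -0.1, 0.04, 0.15, 0, 0.05, -0.15, 0.06, 0.17, 0, 0.05, -0.19, 0.1, 0.17, 0, 0.05]
}}

```text
time_s: 39.72
position: [0.3707, 0.1205, 0.1729]
tcp_rot: [0.036, 3.136, 0.001]
ft_force: [0.2, 0.8, -0.4]
grip_width: 0.05
```

```bash
python3 look.py 9 | grep -v tray
```

```text
39.725 [0.37069612 0.12048295 0.17293597] [ 0.20340587  0.75403484 -0.35323113]
top matfintop 54 mean [0.5513 0.3848 0.0461] zmed 0.046 rect [551.4 385.1] [28.5 12.8] 18.2
top matfintop 20 mean [0.4634 0.3879 0.0464] zmed 0.0468 rect [464.2 388.8] [29.6  6.2] 7.4
top jar 208 mean [0.4615 0.4063 0.0555] zmed 0.0556 rect [461.8 406. ] [40.9 42.3] 23.7
top slab 772 mean [0.5891 0.3924 0.0107] zmed 0.0107 rect [586.5 393.1] [104.5  65.1] 13.2
top slab 34 mean [0.4551 0.3891 0.0139] zmed 0.0134 rect [458.  391.9] [19.2 47.1] 75.9
top fins 54 mean [0.5582 0.1003 0.0519] zmed 0.0522 rect [558.6 100.5] [26.7 11.1] 0.7
top fins 47 mean [0.556  0.0203 0.052 ] zmed 0.0519 rect [557.   21.1] [10.6 27.1] 89.7
scene matfintop 40 mean [0.4797 0.4012 0.0464] zmed 0.0468 rect [479.3 402.4] [39.3 18. ] 73.4
scene matfintop 39 mean [0.5548 0.3839 0.0451] zmed 0.0451 rect [553.2 384.5] [29.8 13.7] 13.9
scene jar 97 mean [0.4655 0.4063 0.0551] zmed 0.055 rect [463.9 406.2] [43.5 41.7] 38.0
scene slab 63 mean [0.4803 0.4002 0.0131] zmed 0.0147 rect [478.2 402.2] [47.5 24.4] 73.1
scene slab 536 mean [0.5945 0.392  0.0105] zmed 0.0104 rect [588.1 391.9] [109.1  67.4] 12.9
scene fins 32 mean [0.5629 0.0189 0.0515] zmed 0.0515 rect [561.2  19. ] [ 8.6 31. ] 89.1
scene fins 34 mean [0.5654 0.0995 0.0514] zmed 0.0517 rect [562.9  99.8] [11.3 28.7] 88.7
```

Emit:
{"method": "jog_arm", "body": {
  "steps": [0.03, 0.04, 0, 3, 0.05, 0.06, 0.08, 0, 6, 0.05, 0.09, 0.12, 0, 9, 0.05, 0.12, 0.17, 0, 12, 0.05, 0.15, 0.22, 0, 14.6, 0.05, 0.182, 0.2645, 0, 14.6, 0.05, 0.182, 0.2645, -0.05, 14.6, 0.05, 0.182, 0.2645, -0.09, 14.6, 0.05, 0.182, 0.2645, -0.09, 14.6, 0.05, 0.182, 0.2645, -0.09, 14.6, 0.05]
}}

```text
time_s: 41.08
position: [0.5539, 0.3849, 0.0824]
tcp_rot: [-0.367, 3.118, 0.001]
ft_force: [-0.3, 0.0, -0.8]
grip_width: 0.0502
```

```bash
python3 look.py 10 | grep -v tray
```

```text
41.075 [0.55391602 0.3848776  0.08235008] [-0.27545214  0.0010567  -0.8420063 ]
top matfintop 55 mean [0.5514 0.3849 0.0454] zmed 0.0453 rect [551.4 384.9] [27.2 13.1] 12.5
top matfintop 27 mean [0.4571 0.3903 0.0462] zmed 0.0463 rect [458.4 391.9] [12.5 38.2] 76.8
top jar 214 mean [0.462  0.4064 0.0555] zmed 0.0553 rect [462.2 406. ] [40.2 41.7] 40.2
top slab 342 mean [0.5657 0.3813 0.0105] zmed 0.0105 rect [586.  393.4] [103.8  66.8] 14.4
top slab 33 mean [0.4576 0.3878 0.014 ] zmed 0.0136 rect [460.8 390.1] [15.7 43.7] 84.0
top fins 54 mean [0.5581 0.1003 0.0524] zmed 0.0526 rect [558.7 100.3] [26.9 11.3] 0.2
top fins 47 mean [0.556  0.0203 0.0521] zmed 0.0524 rect [557.1  20.8] [10.7 27.6] 88.7
scene matfintop 30 mean [0.4812 0.4076 0.0455] zmed 0.045 rect [481.1 409.7] [10.8 32.8] 12.0
scene matfintop 37 mean [0.555  0.3838 0.0459] zmed 0.0462 rect [553.7 385.5] [30.2 15.4] 13.8
scene jar 70 mean [0.4678 0.4106 0.0551] zmed 0.055 rect [467.5 412.6] [28.4 47.8] 70.5
scene slab 58 mean [0.4803 0.4001 0.0132] zmed 0.0132 rect [477.7 399.8] [47.6 22.5] 64.0
scene slab 526 mean [0.5945 0.3921 0.0105] zmed 0.0105 rect [589.1 393.4] [108.6  70.1] 14.4
scene fins 32 mean [0.562  0.0189 0.0508] zmed 0.0512 rect [559.6  19. ] [ 8.6 28.7] 89.1
scene fins 35 mean [0.565  0.0994 0.0514] zmed 0.052 rect [561.8  99.9] [11.4 30.6] 88.5
```

Emit:
{"method": "jog_arm", "body": {
  "steps": [-0.001, 0, -0.04, 0, 0.05, -0.001, 0, -0.065, 0, 0.05, -0.001, 0, -0.08, 0, 0.05, -0.001, 0, -0.0865, 0, 0.05, -0.001, 0, -0.0865, 0, 0.05]
}}

```text
time_s: 41.8
position: [0.5521, 0.385, -0.0046]
tcp_rot: [-0.368, 3.119, 0.001]
ft_force: [0.3, 0.3, 0.1]
grip_width: 0.0502
```

Emit:
{"method": "jog_arm", "body": {
  "steps": [0, 0, 0, 0, 0.02, 0, 0, 0, 0, 0.006, 0, 0, 0, 0, 0.006, 0, 0, 0, 0, 0.006, 0, 0, 0, 0, 0.006],
  "newtons": 40
}}

```text
time_s: 42.42
position: [0.5514, 0.3849, -0.0053]
tcp_rot: [-0.368, 3.12, 0.0]
ft_force: [-0.2, 0.1, 0.2]
grip_width: 0.0119
```

Emit:
{"method": "jog_arm", "body": {
  "steps": [0, 0, 0.03, 0, 0.006, 0, 0, 0.08, 0, 0.006, -0.04, -0.02, 0.085, -2, 0.006, -0.08, -0.06, 0.085, -4, 0.006, -0.1, -0.11, 0.085, -6, 0.006, -0.1, -0.16, 0.085, -8, 0.006, -0.1, -0.21, 0.085, -10, 0.006, -0.1, -0.26, 0.085, -12, 0.006, -0.1, -0.31, 0.085, -14, 0.006, -0.1, -0.36, 0.085, -14.7, 0.006]
}}

```text
time_s: 43.68
position: [0.4506, 0.0231, 0.0792]
tcp_rot: [-0.035, -3.141, 0.0]
ft_force: [0.3, 0.2, -1.4]
grip_width: 0.0114
```

Emit:
{"method": "jog_arm", "body": {
  "steps": [0.005, -0.04, 0, 0, 0.006, 0.0156, -0.0828, 0, 0, 0.006, 0.0156, -0.0828, 0, 0, 0.006, 0.0156, -0.0828, 0, 0, 0.006]
}}

```text
time_s: 44.18
position: [0.4661, -0.0577, 0.079]
tcp_rot: [-0.035, -3.14, -0.001]
ft_force: [-0.5, -0.0, -2.1]
grip_width: 0.0117
```

```bash
python3 look.py 11 | grep -v tray
python3 - <<'E'
import cv2
im=cv2.imread('pics/scene_11.png')[110:290,180:440];cv2.imwrite('pics/s11c.png',cv2.resize(im,None,fx=3,fy=3,interpolation=2))
E
```

```text
44.175 [ 0.46609583 -0.05765759  0.07897542] [-0.48401259 -0.03428249 -2.13174122]
top matfintop 28 mean [0.4562 0.3915 0.0466] zmed 0.0467 rect [457.6 393.7] [14.8 39.7] 71.7
top jar 208 mean [0.4618 0.4064 0.0554] zmed 0.0553 rect [462.5 406.4] [40.3 41. ] 32.4
top slab 32 mean [0.4591 0.3876 0.0135] zmed 0.014 rect [461.5 390.1] [15.6 43. ] 89.6
top fins 53 mean [0.558  0.1002 0.0521] zmed 0.0523 rect [559.  100.4] [27.6 11.3] 1.6
top fins 47 mean [0.5559 0.0203 0.0524] zmed 0.0522 rect [557.1  20.9] [10.6 27. ] 89.4
scene matfintop 36 mean [0.4789 0.4034 0.0455] zmed 0.0452 rect [478.8 403.5] [39.3 14.5] 79.1
scene jar 105 mean [0.4669 0.4052 0.0551] zmed 0.055 rect [464.  406.7] [40.  46.5] 50.7
scene slab 60 mean [0.4806 0.4013 0.013 ] zmed 0.0134 rect [476.7 401.2] [47.8 29. ] 67.4
scene fins 31 mean [0.5618 0.019  0.051 ] zmed 0.0513 rect [560.  19.] [ 8.7 29.6] 89.1
scene fins 35 mean [0.565  0.0994 0.0514] zmed 0.0519 rect [559.9  99.8] [11.4 35.2] 89.2
```

View pics/s11c.png

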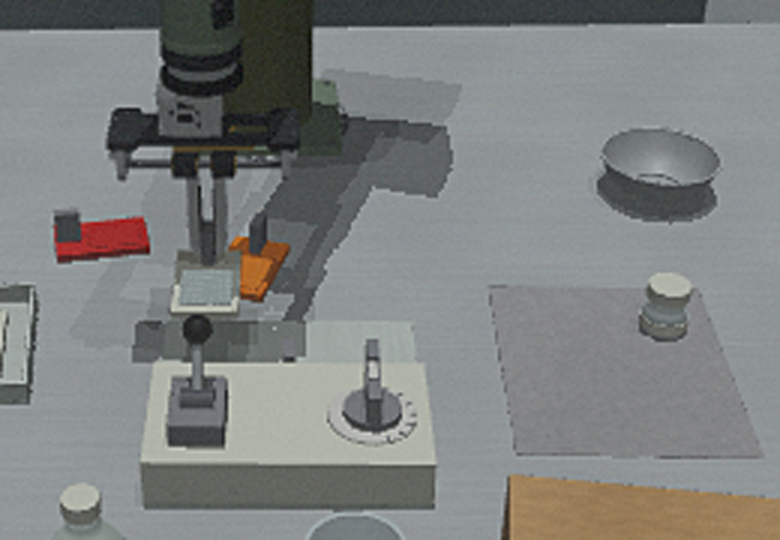

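Emit:
{"method": "jog_arm", "body": {
  "steps": [0, 0, -0.03, 0, 0.006, 0, 0, -0.055, 0, 0.006, 0, 0, -0.068, 0, 0.006, 0, 0, -0.075, 0, 0.006, 0, 0, -0.078, 0, 0.006, 0, 0, -0.0783, 0, 0.006]
}}

```text
time_s: 45.02
position: [0.4676, -0.0583, 0.0017]
tcp_rot: [0.034, 3.14, -0.001]
ft_force: [0.6, 0.3, -2.6]
grip_width: 0.0119
```

Emit:
{"method": "jog_arm", "body": {
  "steps": [0, 0, 0, 0, 0.006, 0.012, -0.0002, 0, 0, 0.006, 0.024, -0.0005, 0, 0, 0.006, 0.036, -0.0007, 0, 0, 0.006, 0.048, -0.001, 0, 0, 0.006, 0.048, -0.001, 0, 0, 0.006]
}}

```text
time_s: 45.78
position: [0.5163, -0.0593, 0.0014]
tcp_rot: [0.034, 3.14, -0.0]
ft_force: [-0.1, -0.3, -2.3]
grip_width: 0.0116
```

Emit:
{"method": "jog_arm", "body": {
  "steps": [0.012, -0.0002, 0, 0, 0.006, 0.024, -0.0005, 0, 0, 0.006, 0.034, -0.0007, 0, 0, 0.006, 0.038, -0.0008, 0, 0, 0.006, 0.038, -0.0008, 0, 0, 0.006]
}}

```text
time_s: 46.4
position: [0.5531, -0.0599, 0.0011]
tcp_rot: [-0.034, -3.141, -0.0]
ft_force: [0.3, 0.3, -1.1]
grip_width: 0.0114
```

Emit:
{"method": "jog_arm", "body": {
  "steps": [0.002, 0, 0, 0, 0.006, 0.004, 0, 0, 0, 0.006, 0.004, 0, 0, 0, 0.006]
}}

```text
time_s: 46.78
position: [0.5552, -0.0596, 0.0009]
tcp_rot: [-0.034, -3.138, -0.001]
ft_force: [-5.2, 0.3, 0.8]
grip_width: 0.0115
```

Emit:
{"method": "jog_arm", "body": {
  "steps": [0.001, 0, 0, 0, 0.006, 0.002, 0, 0, 0, 0.006, 0.002, 0, 0, 0, 0.006]
}}

```text
time_s: 47.15
position: [0.5552, -0.0596, 0.001]
tcp_rot: [-0.034, -3.134, -0.001]
ft_force: [-11.1, 0.3, 6.8]
grip_width: 0.0119
```

Emit:
{"method": "jog_arm", "body": {
  "steps": [-0.002, 0, 0, 0, 0.03, -0.002, 0, 0, 0, 0.04, -0.002, 0, 0, 0, 0.04, -0.002, 0, 0.03, 0, 0.04, -0.002, 0, 0.07, 0, 0.04, -0.003, 0, 0.1, 0, 0.03, -0.05, 0, 0.13, 0, 0.01, -0.1, 0, 0.15, 0, 0.0, -0.15, 0, 0.17, 0, 0.0, -0.19, 0, 0.17, 0, 0.0]
}}

```text
time_s: 48.4
position: [0.3692, -0.0604, 0.1732]
tcp_rot: [0.034, 3.137, -0.003]
ft_force: [0.2, 0.2, -0.8]
grip_width: 0.0004
```

```bash
python3 look.py 12
python3 - <<'E'
from h import *
d=cap('top');P=pts(d)
for m in blobs(P,(.5,.75,-.12,0.),.11,.2): print('levtip',P[m].mean(0),P[m].min(0),P[m].max(0))
for m in blobs(P,(.6,.72,.04,.14),.0885,.11): print('dial',rect(P[m]), np.polyfit(P[m][:,0],P[m][:,1],1)[0])
cr=d['image'][95:225,185:305][...,::-1]
cv2.imwrite('pics/t12c.png',np.clip(cv2.resize(cr,None,fx=4.5,fy=4.5,interpolation=2).astype(float)*1.6,0,255).astype(np.uint8))
E
```

```text
48.4 [ 0.3691504  -0.06043457  0.17319926] [ 0.19969104  0.24698877 -0.7511645 ]
top matfintop 28 mean [0.4569 0.3907 0.047 ] zmed 0.048 rect [458.1 392.4] [14.7 39. ] 75.2
top jar 203 mean [0.462  0.4067 0.0556] zmed 0.0557 rect [462.  407.3] [40.9 41.2] 73.2
top slab 32 mean [0.4579 0.3882 0.0137] zmed 0.0137 rect [459.  391.9] [18.4 46.6] 79.1
top trayfin 76 mean [ 0.4655 -0.3965  0.0478] zmed 0.0496 rect [ 465.4 -397.7] [28.1 13.4] 3.7
top trayfin 71 mean [ 0.457  -0.3003  0.0487] zmed 0.0501 rect [ 457.2 -301.3] [27.1 12.7] 3.6
top trayslab 17 mean [ 0.5814 -0.4443  0.0146] zmed 0.015 rect [ 582.2 -444.7] [25.4 13.2] 43.9
top trayslab 778 mean [ 0.5045 -0.3931  0.0149] zmed 0.015 rect [ 501.4 -394.8] [104.   65.3] 5.1
top trayslab 784 mean [ 0.4963 -0.2972  0.0147] zmed 0.0147 rect [ 493.1 -298.7] [104.5  64.8] 4.5
top fins 54 mean [0.5581 0.1003 0.052 ] zmed 0.0522 rect [558.8 100.2] [27.2 11. ] 0.5
top fins 47 mean [0.556  0.0203 0.0521] zmed 0.0523 rect [556.9  21.2] [26.9 10.6] 0.3
top fins 50 mean [ 0.5558 -0.0601  0.0522] zmed 0.0526 rect [555.2 -60.7] [10.8 27.2] 89.9
sce
[... 881 characters left out ...]
n [ 0.5023 -0.2982  0.0145] zmed 0.0146 rect [ 497.2 -299.2] [106.3  64.7] 4.9
scene trayslab 189 mean [ 0.5834 -0.3368  0.0144] zmed 0.0142 rect [ 584.  -338.7] [ 28.7 218.5] 9.0
scene fins 20 mean [ 0.5595 -0.0572  0.0504] zmed 0.0505 rect [558.9 -56.9] [31.6  5.9] 1.5
scene fins 32 mean [0.5634 0.0189 0.0518] zmed 0.0524 rect [560.2  19. ] [ 8.6 28. ] 89.1
scene fins 35 mean [0.5651 0.0994 0.0514] zmed 0.0517 rect [563.3 100.2] [11.5 29.6] 87.0
levtip [ 0.63102293 -0.0611842   0.1396631 ] [ 0.62067214 -0.07281378  0.12899273] [ 0.64521523 -0.05048927  0.14723065]
dial ((657.9362182617188, 92.76815032958984), (12.819412231445312, 49.724639892578125), 89.91606140136719) -0.02291910602790875
```

View pics/t12c.png

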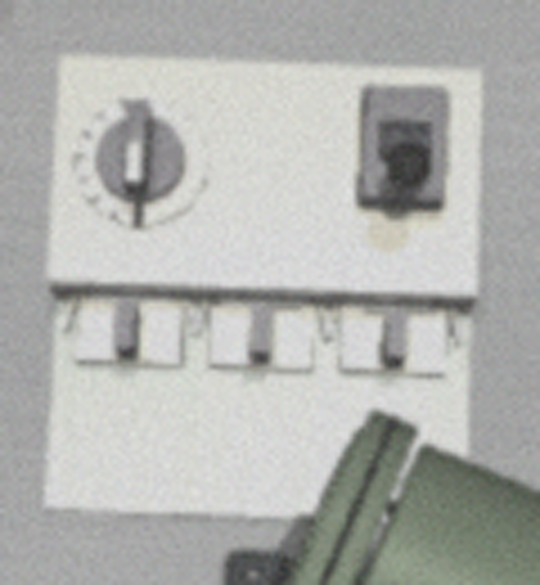

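Emit:
{"method": "jog_arm", "body": {
  "steps": [0.05, -0.001, 0, 0, 0, 0.1, -0.001, 0, 0, 0, 0.15, -0.001, 0, 0, 0, 0.2, -0.001, 0, 0, 0, 0.218, -0.001, 0, 0, 0, 0.218, -0.001, -0.03, 0, 0, 0.218, -0.001, -0.06, 0, 0, 0.218, -0.001, -0.083, 0, 0, 0.218, -0.001, -0.083, 0, 0]
}}

```text
time_s: 49.68
position: [0.5861, -0.0602, 0.0851]
tcp_rot: [-0.034, -3.136, -0.002]
ft_force: [-0.5, -0.2, 0.5]
grip_width: 0.0002
```

Emit:
{"method": "jog_arm", "body": {
  "steps": [0.01, 0, 0, 0, 0, 0.02, 0, 0, 0, 0, 0.03, 0, 0, 0, 0, 0.04, 0, 0, 0, 0, 0.05, 0, 0, 0, 0, 0.06, 0, 0, 0, 0, 0.06, 0, 0, 0, 0]
}}

```text
time_s: 50.55
position: [0.6481, -0.0609, 0.0881]
tcp_rot: [0.034, 3.14, 0.0]
ft_force: [-0.4, 0.2, -0.9]
grip_width: 0.0007
```

Emit:
{"method": "jog_arm", "body": {
  "steps": [0.008, 0, 0, 0, 0, 0.016, 0, 0, 0, 0, 0.022, 0, 0, 0, 0, 0.028, 0, 0, 0, 0, 0.028, 0, 0, 0, 0]
}}

```text
time_s: 51.18
position: [0.673, -0.0609, 0.0876]
tcp_rot: [-0.034, -3.136, -0.0]
ft_force: [-5.5, -0.5, 1.7]
grip_width: 0.0002
```

Run:
```python
from h import *
d=cap('scene');im=d['image']
cv2.imwrite('pics/s13.png',cv2.resize(im[130:280,200:350][...,::-1],None,fx=4,fy=4,interpolation=2))
P=pts(d)
for m in blobs(P,(.6,.8,-.12,0.),.10,.2): print('levtip',P[m].mean(0),P[m].min(0),P[m].max(0))
print(manip.state()['ft_force'])
```

```text
levtip [ 0.68881009 -0.06166199  0.15645565] [ 0.66940329 -0.07527185  0.10154335] [ 0.71376976 -0.04890393  0.19809787]
[-5.41286022 -0.11417979  1.70153724]
```

View pics/s13.png

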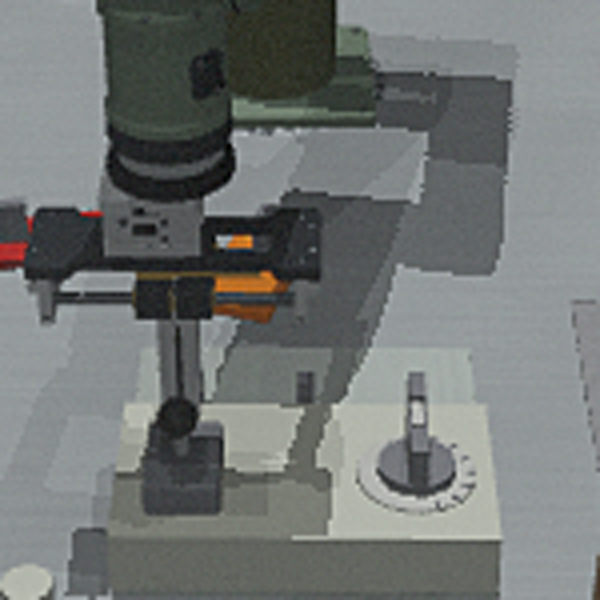

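Emit:
{"method": "jog_arm", "body": {
  "steps": [0.002, 0, 0, 0, 0, 0.003, 0, 0, 0, 0, 0.003, 0, 0, 0, 0]
}}

```text
time_s: 51.6
position: [0.6732, -0.061, 0.0874]
tcp_rot: [-0.034, -3.13, -0.0]
ft_force: [-11.5, -1.1, 4.7]
grip_width: 0.0003
```

Emit:
{"method": "jog_arm", "body": {
  "steps": [0.001, 0, 0, 0, 0, 0.002, 0, 0, 0, 0, 0.002, 0, 0, 0, 0]
}}

```text
time_s: 51.98
position: [0.6734, -0.0609, 0.0872]
tcp_rot: [-0.034, -3.126, -0.0]
ft_force: [-16.0, -0.6, 7.3]
grip_width: 0.0004
```

At the hard stop. Back away and check.

Emit:
{"method": "jog_arm", "body": {
  "steps": [-0.01, 0, 0, 0, 0, -0.04, 0, 0.0, 0, 0, -0.08, 0, 0.04, 0, 0, -0.12, 0, 0.08, 0, 0, -0.17, 0, 0.08, 0, 0, -0.22, 0, 0.08, 0, 0, -0.27, 0, 0.08, 0, 0, -0.3, 0, 0.08, 0, 0, -0.3, 0, 0.08, 0, 0]
}}

```text
time_s: 53.1
position: [0.3799, -0.061, 0.1689]
tcp_rot: [0.036, 3.138, -0.001]
ft_force: [0.0, -0.5, 1.0]
grip_width: 0.0007
```

Run:
```python
from h import *
s=manip.state();print(s['position'],s['ft_force'])
for n in('top','scene'):
    d=cap(n,n+'_14.png');P=pts(d)
    for m in blobs(P,(.6,.8,-.12,0.),.11,.2): print('levtip',P[m].mean(0),P[m].min(0),P[m].max(0))
    for m in blobs(P,(.4,.578,-.15,.16),.044,.06,15): print('fin',P[m].mean(0))
    if n=='scene': cv2.imwrite('pics/s14.png',cv2.resize(d['image'][130:290,100:440][...,::-1],None,fx=2.3,fy=2.3,interpolation=2))
```

```text
[ 0.37989378 -0.06097553  0.16885359] [ 0.01686216 -0.47432623  0.98037462]
levtip [ 0.69174449 -0.06277666  0.13581751] [ 0.67732329 -0.07568634  0.11124755] [ 0.70782257 -0.05032394  0.14666775]
fin [0.55811022 0.10028213 0.05214418]
fin [0.55600746 0.02033699 0.05203007]
fin [ 0.55564688 -0.06015988  0.05235559]
levtip [ 0.70364914 -0.06323881  0.13597116] [ 0.68770685 -0.07534886  0.11023129] [ 0.71315661 -0.05250479  0.14499508]
fin [ 0.56013694 -0.06005635  0.05130638]
fin [0.56266173 0.01893068 0.05126131]
fin [0.56462683 0.09955082 0.051331  ]
```

View pics/s14.png

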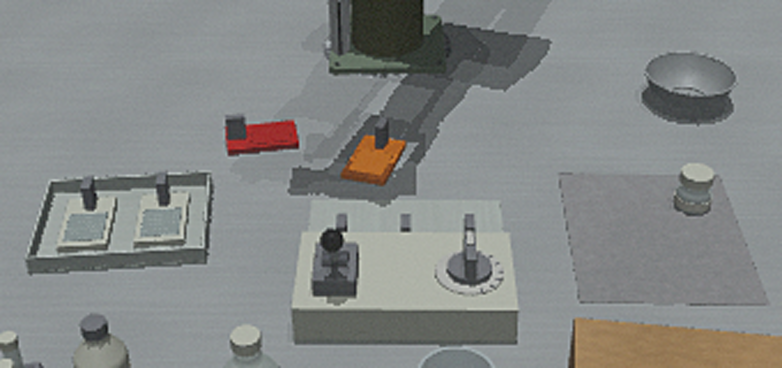

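```bash
python3 -c "
from cell import manip
print(manip.hand_in())"
```

```text
the job is handed in; nothing more can be done
None
```

The job is finished and handed in at about 53 s of robot time, in the order asked.

- **Dial:** I turned it back about 121° before touching any cassette. The last pictures put the pointer within about 1° of the zero mark. The two cameras and different fits disagreed by 1–2°.
- **Used cassettes:** both (from slots 0 and 1) lie flat in the tray. Their tops measured 14.8 mm above the table, which is the tray floor plus 10 mm.
- **Fresh cassettes:** all three are in their own slots, fins outwards. In slots 0 and 1 each stopped hard at about 10 N, with its fin within 1 mm of where the used one's had been. Slot 2 was less clear: the cassette still crept under 9 N, possibly slipping in the grip. Afterwards its fin lined up with the other two to within about 1 mm.
- **Lever:** pushed away from me until it stopped hard at 16 N. The tip moved about 61 mm, against 62 mm for a full throw.
- **Left alone:** the jar and both look-alikes were not touched, and the jar measured the same at every check.

**Height offset:** the reported tool height was about 40 mm lower than the depth images showed. My first attempt to grip the dial closed on air above it. After that I allowed for the offset in every move.

I saw no sign of a cassette being knocked aside or of the grip slackening.

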